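# Pack dessert pots by the ring-binder's leaves

### The arm

A 6-joint arm with a two-finger parallel gripper is mounted at the origin on the work surface. World frame = base frame: x ahead of the robot, y to its left, z up, the work surface at z = 0. Lengths are in mm, angles in rad, forces in N, time in s.
With the tool pointing down it reaches from about 300 to 950 mm from the base axis. Payload 3.1 kg.
Tool frame: the origin (TCP) lies at the very end of the fingers, on their centre line; the grasp point (between the pads) lies 19 mm behind it; z points along the fingers, y is the line along which they close (so a half turn about z gives the same grasp; the last joint's range is limited). The gripper opens to 85 mm and grips with 20 to 120 N. Pads are 22 mm wide; open, the fingers measure 114 mm over their backs; the gripper's body (76 mm by 85 mm) begins 54 mm behind the grasp point. The pads swing forward as they close: fully open they stand 13 mm farther back than shut.
Start: joints at [1.051, 0.308, 1.634, -0, 1.2, -0.07], TCP at [271.766, 562.828, 231.272] pointing down, gripper open.
Joint ranges: [-3.06, 3.06], [-0.79, 1.96], [0.05, 2.63], [-1.19, 4.34], [0.05, 2.64], [-2.94, 2.94]. Speed limits (rad/s): [2.79, 2.79, 3.14, 3.14, 3.14, 3.14].

### API

Orientations are given as a unit quaternion [w, x, y, z].
In Python, from plant import manip, vision gives the robot as it stands.
- The arm moves only by the tool carry_out, never from a script. Its argument "series" is a list of rows, each an object with "offset": the shift along the world's x, y, z in units of 100 mm (1.0 is 100 mm), a list of three; "turn": the turn, a rotation vector about the world's x, y, z in units of 180 degrees (1.0 is 180 degrees), a list of three; "jaw": the opening, from 0 (shut) to 1 (fully open). A call has 1 to 8 rows; each row is the pose to reach, as a shift and turn from the pose commanded when the call began, turning the shorter way round; what a row does not reach only later rows make up. A row lasts 1/10 s, in which the tool goes at most 50 mm and 8.59 degrees, less where a joint would pass 70% of its speed; a pose out of reach is approached as far as the arm can. A call with a number of a shift or a turn outside -1 to 1 is refused whole. A call with a gripper value outside its range is refused whole. The fingers move at their own pace and stop on an object; the grip force is fixed at half the most. Time passes only in rows, so rows that repeat a pose let the fingers close. It gives the time, the measured TCP pose, the force, the opening and the grip force at its end, in the units of the state.
- manip.get_obs(): the state, without advancing time (a new reading comes with each control period).
- vision.snapshot(name): name is "scene" or "top" or "wrist"; returns a dict with "image" (384x512x3 uint8, red, green, blue), "z_map" (384x512 float32, mm along the optical axis (not along the pixel's ray), 0 where there is no reading), "fx", "fy", "cx", "cy" (pixels), "k1" (the pictures are not rectified: a ray, as slopes to the right and down, at radius r is drawn at 1 + k1 r^2 times it, then the intrinsics apply), "pose" (4x4, takes a point from camera to world coordinates); the wrist camera has in their place "tool_from_camera" (4x4, takes a point from camera to tool coordinates, whose origin is the TCP and whose axes are the flange's). Camera axes: x right, y down, z forward; pixel columns grow to the right and rows downward; lengths in mm; the calibration is good to about 2 mm. A picture is of the moment at which its call begins: read the wrist's pose just before it.
- manip.sign_off(): hands the job in; it is judged then, once.
Trained networks look in a picture, given as the dict that the camera call returned (one of the last four; its "shot" number tells which), for a name from the list of things; names that differ only in an ending like _2 or _b are one class to them, and where a whole thing is asked for, a point or a joint stands for the part that bears it (a point fixed in the world has none). Each returns a list of dicts, best first, with "confidence" (0 to 1); they miss things now and then, are a little off and sometimes report something else, mostly with a low value. They report only what shows in the picture. A call takes as long as a camera call.
- vision.look_for(picture, thing): "box" ([left, top, right, bottom] in pixels, round what is visible of it).
- vision.cut_out(picture, thing): "mask" (384x512 bool, what is visible of it) and "box" ([left, top, right, bottom] in pixels, round what is visible of it).
The state is a dict: "clock": time; "joint_positions": joint angles; "joint_velocities": joint speeds; "joint_torque": joint torques, N m; "tool_pos": TCP position; "ee_rot": TCP orientation; "wrist_force": force on the tool from outside, world axes, zero at the start; "wrist_torque": the same for the moment, N m; "width": finger opening in mm; "grasp_force": force on a finger pad.
Only numpy, scipy, OpenCV 4.12 (cv2) and the standard library are available. Lean on these libraries where they do the work, as an engineer would, in place of code of your own. Each camera call takes 0.05 s, during which the arm holds its last target. There are 200 camera calls.

### The job

Set the dessert pots to rest, following the ring binder: first turn its red-tabbed leaf right over across the rings so that its other face shows, then press the lid of every pot on the flap fully home and stand all the pots upright inside the bamboo tray. Once all are there, push the timer's button right down to start it, and last turn the blue-tabbed leaf right over too, onto the red one. Leave the yellow mug, the bottle opener and the wooden shaker where they are.

Things in the scene. Friction and masses are not known exactly. Their poses are not given: they have to be found in the camera images.
- binder: Open black ring binder, fixed; covers 190 x 280 mm, a block of pages on both sides (top at 24.5 mm). Origin: centre of its underside, under the rings. x runs along the row of steel rings, y across, z up. The leaves turn about the ring line, parallel to x, 32 mm above the origin. At the start both leaves lie on the +y side, red on top of blue.
- red_leaf (a joint): Angle (rad) of the red-tabbed leaf: 0 flat on the binder's +y side (start), 1.57 upright, 3.14 flat on the -y side. Turns easily; let go, it falls gently to the nearer side. Stiff white board 160 (along the rings) x 97 x 5 mm, outer edge 107 mm from the ring line; start face with a red band, other face yellow. Its tab, pinched by the side edges, can pivot between the pads as the leaf turns.
- red_leaf_tab (a point): Point to grip in the red tab, mid width and thickness, 137 mm from the ring line, 30 mm beyond the leaf's edge, at binder x = -45 mm; moves with the leaf. The tab is 36 mm wide (along the rings), 5 mm thick and ends 154 mm from the ring line. With the leaf at 0 the point is 3 mm above ring line height, at 3.14 it is 3 mm below.
- blue_leaf (a joint): Turning angle (rad) of the blue-tabbed leaf, same sizes and values as red_leaf; start face with a blue band (hidden under the red leaf), other face green. It lies under the red leaf at 0 and on top of it at 3.14.
- blue_leaf_tab (a point): Point in the blue tab to grip, like red_leaf_tab but at binder x = +45 mm; 3 mm below ring line height at 0, 3 mm above at 3.14.
- tray: Bamboo tray, fixed, 180 x 270 mm outside (its x, y), 20 mm high, walls and floor 7 mm thick. Origin: centre of its underside; inner floor 7 mm above it.
- timer (a joint): Travel (m) of the timer's button: 0 up, 0.006 fully down; sprung, about 5 N takes it fully down.
- timer_top (a point): Centre of the top of the round black button (38 mm across, standing 10 mm proud) on the black plastic timer (85 x 60 mm, body 22 mm high, fixed).
- mug: Yellow ceramic mug, 80 mm across, 92 mm high; origin: centre of its underside. Leave alone.
- opener: Silver bottle opener, 140 x 36 x 6 mm, lying flat; origin: near its middle. Leave alone.
- shaker: Dark wooden shaker, 36 mm across, 78 mm high, upright; origin: centre of its underside. Leave alone.
- pot1: White ceramic dessert pot with a blue stripe, 56 mm across, upright, heavy-based, 58 mm high without its push-on orange lid; 0.17 to 0.33 kg in all. Origin: centre of its underside. Two to four pots are present (None if absent), standing beyond the binder and tray.
- lid1 (a joint): How far (m) the lid of pot1 is pushed down: 0 to 0.0025 at the start, 0.006 fully home. It stays where pushed; 6 to 8 N straight down moves it. Orange disc 57 mm across and 12 mm thick, not removable; its top is 68 mm above the pot's origin at 0, 62 mm when home.
- pot2: White ceramic dessert pot with a blue stripe, 56 mm across, upright, heavy-based, 58 mm high without its push-on orange lid; 0.17 to 0.33 kg in all. Origin: centre of its underside. Two to four pots are present (None if absent), standing beyond the binder and tray.
- lid2 (a joint): How far (m) the lid of pot2 is pushed down: 0 to 0.0025 at the start, 0.006 fully home. It stays where pushed; 6 to 8 N straight down moves it. Orange disc 57 mm across and 12 mm thick, not removable; its top is 68 mm above the pot's origin at 0, 62 mm when home.
- pot3: White ceramic dessert pot with a blue stripe, 56 mm across, upright, heavy-based, 58 mm high without its push-on orange lid; 0.17 to 0.33 kg in all. Origin: centre of its underside. Two to four pots are present (None if absent), standing beyond the binder and tray.
- lid3 (a joint): How far (m) the lid of pot3 is pushed down: 0 to 0.0025 at the start, 0.006 fully home. It stays where pushed; 6 to 8 N straight down moves it. Orange disc 57 mm across and 12 mm thick, not removable; its top is 68 mm above the pot's origin at 0, 62 mm when home.
- pot4: White ceramic dessert pot with a blue stripe, 56 mm across, upright, heavy-based, 58 mm high without its push-on orange lid; 0.17 to 0.33 kg in all. Origin: centre of its underside. Two to four pots are present (None if absent), standing beyond the binder and tray.
- lid4 (a joint): How far (m) the lid of pot4 is pushed down: 0 to 0.0025 at the start, 0.006 fully home. It stays where pushed; 6 to 8 N straight down moves it. Orange disc 57 mm across and 12 mm thick, not removable; its top is 68 mm above the pot's origin at 0, 62 mm when home.

How it is judged (in metres and radians):
On the way, in this order (a step that is already met when the one before it is completed fails the run):
1. the red-tabbed leaf is turned right over (value of joint red_leaf above 3 rad), for 0.2 s.
2. every pot stands in the tray with its lid pressed home (x of pot1 in the frame of tray between -0.066 and 0.066 m and y of pot1 in the frame of tray between -0.111 and 0.111 m and z of each of pot1, pot2, pot3, pot4 in the frame of tray below 0.013 m and angle between each of pot1, pot2, pot3, pot4's own z axis and vertical below 0.1 rad and value of joint each of lid1, lid2, lid3, lid4 above 0.0048 m and linear speed of each of pot1, pot2, pot3, pot4 below 0.03 m/s and x of pot2 in the frame of tray between -0.066 and 0.066 m and y of pot2 in the frame of tray between -0.111 and 0.111 m and x of pot3 in the frame of tray between -0.066 and 0.066 m and y of pot3 in the frame of tray between -0.111 and 0.111 m and x of pot4 in the frame of tray between -0.066 and 0.066 m and y of pot4 in the frame of tray between -0.111 and 0.111 m), for 0.2 s.
3. the timer's button is pushed down (value of joint timer above 0.0045 m), for 0.05 s.
4. the blue-tabbed leaf is turned right over (value of joint blue_leaf above 3 rad), for 0.2 s.
At the end, for the whole second after the job is handed in: Both leaves lie turned over (each beyond 3.0 rad); every pot that is present stands on the tray's floor inside its walls, upright within 0.1 rad and at rest, with its lid pressed at least 4.8 of 6 mm (all of step 2 and value of joint each of red_leaf, blue_leaf above 3 rad); the robot touches nothing.
It fails at once if the mug is moved more than 30 mm or tipped (distance of mug from where it was at the start of the episode above 0.03 m or angle between mug's own z axis and vertical above 0.4 rad).
It fails at once if the bottle opener is moved more than 30 mm or tipped (distance of opener from where it was at the start of the episode above 0.03 m or angle between opener's own z axis and vertical above 0.4 rad).
It fails at once if the shaker is moved more than 30 mm or tipped (distance of shaker from where it was at the start of the episode above 0.03 m or angle between shaker's own z axis and vertical above 0.4 rad).
It fails at once if the blue-tabbed leaf is turned over before the red-tabbed one (value of joint blue_leaf above 1.6 rad and value of joint red_leaf below 1.5 rad).
Of pot1, pot2, pot3, pot4 only 2 to 4 are there at a start; the rules pass over those that are not, and their reading is None.
At some moment in a run one of pot1, pot2, pot3, pot4 may be knocked a few centimetres aside while the robot is not near it.
It also fails if it takes over 210 s, if anything falls off the work surface, if the arm or the gripper's body presses on something with over 40 N, if the wrist force passes 120 N, or if a joint passes its speed limit or range.

## Working session

There is one attempt and no reset: what is moved stays moved. The work goes in short steps, Python scripts to look and compute and a tool call to move; the robot and the scene stay as the last step left them, time stands still between calls to the robot, and variables do not carry over. Pictures are saved under pics/ and viewed, at most 14 in all, crops included, and the job is handed in when it is done.

Besides the shell and the picture viewer there is one more tool, called after "Request:" as name([rows], argument=value, ...), one row to a line, values as JSON. carry_out: Moves the arm, as the interface text tells. Its arguments: {"type":"object","properties":{"series":{"type":"array","items":{"type":"object","properties":{"offset":{"type":"array","items":{"type":"number"}},"turn":{"type":"array","items":{"type":"number"}},"jaw":{"type":"number"}}}}},"required":["series"]}

```bash
ls; mkdir -p pics; cat > h.py <<'E'
import numpy as np, cv2
from plant import manip, vision
from scipy.spatial.transform import Rotation as R
def pose(s, obs=None):
    if 'pose' in s: return np.array(s['pose'])
    T=np.eye(4); q=obs['ee_rot']; T[:3,:3]=R.from_quat([q[1],q[2],q[3],q[0]]).as_matrix(); T[:3,3]=obs['tool_pos']
    return T@np.array(s['tool_from_camera'])
def rays(s,uv):
    K=np.array([[s['fx'],0,s['cx']],[0,s['fy'],s['cy']],[0,0,1.]])
    d=(np.atleast_2d(uv)-[s['cx'],s['cy']])/[s['fx'],s['fy']]
    x=d.copy()
    for _ in range(10): x=d/(1+s['k1']*(x**2).sum(1,keepdims=True))
    return x
def cloud(s,T):
    v,u=np.mgrid[:384,:512]; x=rays(s,np.c_[u.ravel(),v.ravel()].astype(float))
    z=s['z_map'].ravel()[:,None]; P=np.c_[x*z,z]@T[:3,:3].T+T[:3,3]; P[z[:,0]==0]=np.nan
    return P.reshape(384,512,3)
def snap(n):
    o=manip.get_obs(); s=vision.snapshot(n); return s,pose(s,o)
def save(s,name,f=1): cv2.imwrite('pics/'+name+'.png',cv2.resize(s['image'][:,:,::-1],None,fx=f,fy=f))
E
cat > a.py <<'E'
from h import *
np.set_printoptions(precision=1,suppress=True)
ims=[]
for n in ['top','scene']:
    s,T=snap(n); C=cloud(s,T); ims.append(s['image']); np.savez(n,img=s['image'],C=C)
    for t in ['binder','red_leaf','red_leaf_tab','blue_leaf_tab','tray','timer','timer_top','mug','opener','shaker','pot1']:
        for d in vision.cut_out(s,t)[:5]:
            if d['confidence']<.3: continue
            p=C[d['mask']]; p=p[~np.isnan(p[:,0])]
            if len(p): print(n,t,round(d['confidence'],2),np.array(d['box']),'med',np.median(p,0),'lo',np.percentile(p,3,0),'hi',np.percentile(p,97,0))
cv2.imwrite('pics/a.png',cv2.resize(np.vstack(ims)[:,:,::-1],(400,600)) if 0 else cv2.resize(np.hstack(ims)[:,:,::-1],(800,300)))
cv2.imwrite('pics/top.png',cv2.resize(ims[0][:,:,::-1],(800,600)))
E
python3 a.py; python3 -c "
from plant import manip;print(manip.get_obs())"
```

```text
pics
top binder 0.94 [136.2 196.  259.5 284.3] med [479.3 230.1  25.3] lo [389.2  97.7   2.1] hi [571.4 364.   41.4]
top red_leaf 0.56 [136.7 206.6 202.1 273.6] med [478.5 290.3  38.5] lo [413.6 238.6  34.5] hi [562.1 371.5  42.3]
top red_leaf_tab 0.8 [132.9 204.3 201.9 269.4] med [479.2 289.9  38.5] lo [415.9 238.5  34.6] hi [561.7 371.4  42.2]
top blue_leaf_tab 0.8 [142.7 211.  163.3 226. ] med [543.3 351.9  32.5] lo [526.1 330.5  28.2] hi [559.2 373.3  36.5]
top tray 0.67 [320.5 197.  436.5 275.6] med [ 488.7 -214.2    7.8] lo [ 403.7 -341.2    3.4] hi [575.6 -84.1  21.8]
top timer 0.76 [286.  238.8 297.1 250.1] med [472.4   3.8  32.5] lo [457.9 -11.   28.6] hi [487.1  18.4  36.3]
top timer 0.59 [321.9 198.9 436.3 272.8] med [ 488.5 -214.     7.8] lo [ 405.6 -340.3    3.6] hi [575.1 -85.   21.6]
top timer_top 0.72 [285.2 233.8 300.8 249.3] med [470.3   3.5  32.5] lo [455.6 -13.2  28.6] hi [487.2  19.8  36.4]
top timer_top 0.65 [141.9 208.5 160.8 226.7] med [543.2 351.8  32.5] lo [526.1 330.5  28.3] hi [558.6 372.   36.5]
top mug 0.63 [232.5  86.1 265.5 133.2] med [809.5 102.4  34.
[... 2631 characters left out ...]
9061e+00,  3.08061183e-01,  1.63382086e+00, -3.97433011e-06,
        1.19972006e+00, -6.96963876e-02]), 'joint_velocities': array([-3.00932244e-05, -1.79768345e-04, -2.08439976e-03,  3.50061223e-04,
        1.40964521e-03, -4.87769729e-04]), 'joint_torque': array([-1.64037709e-03, -4.15308273e+01, -2.77072334e+01, -1.41341002e-04,
        1.33843016e-03, -1.13566108e-05]), 'tool_pos': array([271.76535739, 562.81215183, 231.28626414]), 'ee_rot': array([ 4.00517964e-07,  2.23012729e-01,  9.74815533e-01, -5.05805590e-06]), 'wrist_force': array([ 1.07087924, -0.08397614,  0.61351187]), 'wrist_torque': array([-0.01923945,  0.01688613,  0.01060618]), 'grasp_force': 0.0, 'width': 85.62141192750693}
```

View pics/top.png

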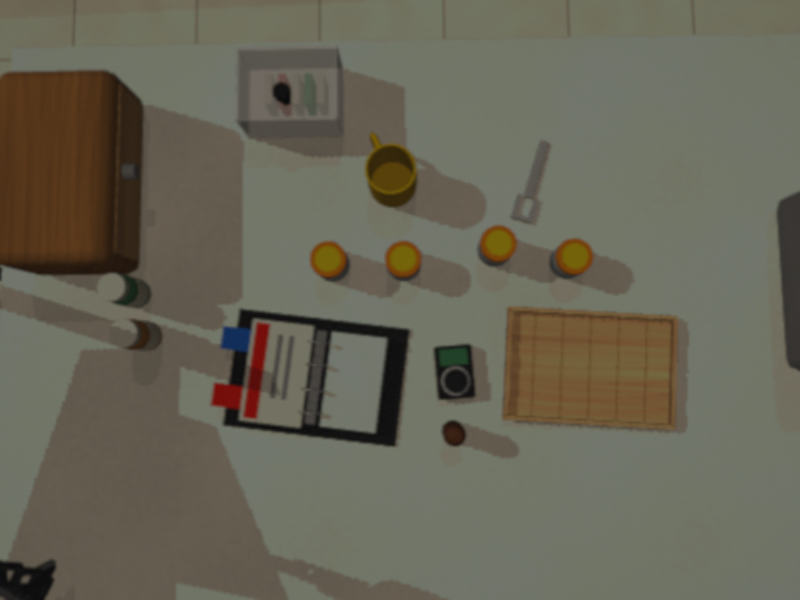

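```bash
cat > b.py <<'E'
from h import *
np.set_printoptions(precision=1,suppress=True)
for n in ['top','scene']:
    D=np.load(n+'.npz'); im=D['img']; C=D['C']
    hsv=cv2.cvtColor(im,cv2.COLOR_RGB2HSV); ok=~np.isnan(C[...,0])
    def reg(m,name):
        nn,l,st,c=cv2.connectedComponentsWithStats(m.astype(np.uint8))
        for i in range(1,nn):
            if st[i,4]<25: continue
            p=C[(l==i)&ok]
            if len(p)<10: continue
            r=cv2.minAreaRect(p[:,:2].astype(np.float32))
            print(n,name,st[i,4],'med',np.median(p,0),'rect',np.array(r[0]),np.array(r[1]),round(r[2],1))
    H,S,V=hsv[...,0],hsv[...,1],hsv[...,2]
    print('hsv')
    reg((H>=6)&(H<20)&(S>150)&(C[...,2]>55),'orange')
    reg(((H<5)|(H>172))&(S>130),'red')
    reg((H>95)&(H<130)&(S>120)&(C[...,2]<45),'blue')
    x,y=C[...,0],C[...,1]
    b=(x>370)&(x<600)&(y>80)&(y<385)&(C[...,2]>10)&(C[...,2]<60); reg(b,'binder')
    t=(x>370)&(x<610)&(y>-370)&(y<-60)&(C[...,2]>14)&(C[...,2]<30); reg(t,'tray')
    reg((x>430)&(x<530)&(abs(y)<80)&(C[...,2]>16)&(C[...,2]<45),'timer')
E
python3 b.py
```

```text
hsv
top orange 9292 med [788.6 587.4 140.5] rect [794.8 595.4] [291.  174.2] 0.2
top orange 177 med [676.2 -62.4  68.2] rect [682.  -64.6] [51.4 54.2] 44.8
top orange 191 med [ 656.1 -178.2   66.2] rect [ 660.2 -182. ] [53.7 53.4] 3.8
top orange 177 med [658.  195.3  67.7] rect [662.1 198.9] [53.2 51.3] 43.6
top orange 172 med [654.   81.9  66.6] rect [659.8  82.7] [50.9 53. ] 89.7
top orange 62 med [545.9 481.4  73.8] rect [547.4 485. ] [17. 39.] 81.6
top orange 116 med [394.4   9.8  76.5] rect [394.    8.4] [27.  25.7] 0.5
top red 486 med [491.3 315.   38.7] rect [492.4 315.1] [ 20.5 147.4] 82.4
top red 278 med [452.9 361.   38.2] rect [450.8 361.3] [45.5 41.9] 79.0
top blue 242 med [543.2 349.2  32.1] rect [542.3 350.5] [41.2 40.8] 86.4
top binder 5787 med [479.4 246.1  34.7] rect [483.5 251.2] [261.2 160.4] 82.4
top tray 1102 med [ 487.4 -219.    20.1] rect [ 489.8 -212.9] [272.  180.4] 86.0
top timer 823 med [485.    4.9  23.3] rect [485.8   4.6] [84.8 60. ] 3.8
top timer 63 med [461.4 -77.3  20.2] rect [470.  -78.3] [ 6.6 76.5] 86.6
hsv
scene orange 29 med [ 27.  -50.2 191.5] r
[... 570 characters left out ...]
 75.6
scene orange 776 med [798.8  98.5  73.3] rect [797.3 100.8] [78.1 77.7] 68.4
scene orange 3713 med [773.1 511.8 120.4] rect [765.3 515.9] [ 19.6 211.5] 88.4
scene red 479 med [496.3 315.1  38.6] rect [491.8 315.7] [ 21.5 150.6] 82.4
scene red 280 med [452.6 360.9  38.1] rect [453.  361.4] [46.6 36.6] 80.3
scene blue 339 med [541.3 348.8  31.9] rect [525.  352.2] [44.7 69.7] 82.1
scene binder 5367 med [495.5 254.2  33.7] rect [481.9 250.3] [260.1 162.5] 82.4
scene tray 1070 med [ 509.1 -205.    19.5] rect [ 487.7 -212.1] [273.1 183.9] 85.9
scene timer 66 med [472.4 -77.6  19.9] rect [479.3 -78. ] [ 6.6 94.8] 85.7
scene timer 617 med [489.3   8.5  23.2] rect [485.    5.5] [88.2 59.5] 3.6
```

The top view shows the binder (800x600 pixels) around (315,375), with its red tab at (227,397) and blue tab at (236,340). Four orange-lidded pots are at (329,260), (403,260), (498,244) and (574,257). The tray is at (590,368) and the timer at (455,372). Both views agree to about 2 mm, so I'll go over to the red tab.

Request:
carry_out([
  {"offset": [0.9, -0.95, 0], "turn": [0, 0, -0.2], "jaw": 1},
  {"offset": [0.9, -0.95, 0], "turn": [0, 0, -0.2], "jaw": 1},
  {"offset": [0.9, -0.95, 0], "turn": [0, 0, -0.2], "jaw": 1},
  {"offset": [0.9, -0.95, 0], "turn": [0, 0, -0.2], "jaw": 1},
  {"offset": [0.9, -0.95, 0], "turn": [0, 0, -0.2], "jaw": 1},
  {"offset": [0.9, -0.95, 0], "turn": [0, 0, -0.2], "jaw": 1},
])

```text
clock: 1.8
tool_pos: [361.7, 468.0, 231.3]
ee_rot: [-0.0, 0.512, 0.859, 0.0]
wrist_force: [-0.3, 0.0, -0.6]
width: 85.3
grasp_force: 0.0
```

Request:
carry_out([
  {"offset": [0.91, -1, -0.5], "turn": [0, 0, -0.2], "jaw": 1},
  {"offset": [0.91, -1, -0.5], "turn": [0, 0, -0.2], "jaw": 1},
  {"offset": [0.91, -1, -0.5], "turn": [0, 0, -0.2], "jaw": 1},
  {"offset": [0.91, -1, -0.5], "turn": [0, 0, -0.2], "jaw": 1},
  {"offset": [0.91, -1, -0.5], "turn": [0, 0, -0.2], "jaw": 1},
  {"offset": [0.91, -1, -0.5], "turn": [0, 0, -0.2], "jaw": 1},
  {"offset": [0.91, -1, -0.5], "turn": [0, 0, -0.2], "jaw": 1},
])

```text
clock: 2.5
tool_pos: [452.3, 369.1, 181.8]
ee_rot: [-0.0, 0.752, 0.659, 0.001]
wrist_force: [0.3, -0.6, 0.0]
width: 85.6
grasp_force: 0.0
```

```bash
cat > c.py <<'E'
from h import *
np.set_printoptions(precision=1,suppress=True)
s,T=snap('wrist'); C=cloud(s,T); save(s,'w1',1.25); np.savez('wrist',img=s['image'],C=C)
hsv=cv2.cvtColor(s['image'],cv2.COLOR_RGB2HSV); H,S=hsv[...,0],hsv[...,1]; ok=~np.isnan(C[...,0])
for nm,m in [('red',((H<5)|(H>172))&(S>130)),('blue',(H>95)&(H<130)&(S>120))]:
    nn,l,st,c=cv2.connectedComponentsWithStats(m.astype(np.uint8))
    for i in range(1,nn):
        if st[i,4]<300: continue
        p=C[(l==i)&ok]; 
        if len(p)==0: continue
        r=cv2.minAreaRect(p[:,:2].astype(np.float32)); print(nm,st[i,4],np.median(p,0),c[i],np.array(r[0]),np.array(r[1]),r[2])
# ring tops
a=np.radians(-7.6); ex=np.array([np.cos(a),np.sin(a)]); ey=np.array([-ex[1],ex[0]])
for n in ['top','scene']:
    C=np.load(n+'.npz')['C'].reshape(-1,3); C=C[~np.isnan(C[:,0])]
    q=(C[:,:2]-[480,227.5]); u,v=q@ex,q@ey
    m=(abs(u)<100)&(abs(v)<40)&(C[:,2]>42); print(n,'ring v',np.sort(v[m])[::6],C[m,2].max() if m.any() else 0)
    for lo in range(-160,170,10):
        k=(abs(u+70)<15)&(v>lo)&(v<lo+10); print(lo,round(float(np.median(C[k,2])),1) if k.any() else None,end=' ')
    print()
    k=(abs(u)<120)&(abs(v)<160)&(C[:,2]>1.5)&(C[:,2]<10); print('cover',np.percentile(u[k],[1,99]),np.percentile(v[k],[1,99]))
o=manip.get_obs();print(o['tool_pos'],R.from_quat(np.roll(o['ee_rot'],-1)).as_matrix()[:,1],o['clock'])
E
python3 c.py
```

```text
red 2146 [454.3 360.2  38.2] [258.3 179.3] [455.6 358.6] [48.4 39.3] 81.73355102539062
red 3550 [492.6 313.5  38.5] [306.2 222.5] [493.5 313.3] [ 22.6 150.3] 82.35294342041016
blue 2033 [542.9 348.7  32.1] [356.9 177.3] [548.7 346.6] [47.3 47.8] 82.51414489746094
top ring v [-14.3  -9.9  -7.4  -5.   -2.6   0.7   4.3   6.5   9.   10.5  14.4  22.7
  26.8  34.8] 52.27360967986397
-160 0.6 -150 0.8 -140 5.0 -130 4.1 -120 4.7 -110 9.8 -100 23.9 -90 23.8 -80 23.7 -70 24.9 -60 24.5 -50 24.6 -40 23.7 -30 23.4 -20 7.0 -10 9.9 0 11.1 10 37.4 20 38.5 30 38.1 40 38.1 50 38.7 60 38.2 70 38.0 80 38.5 90 37.5 100 38.5 110 7.4 120 6.0 130 6.0 140 2.4 150 1.8 160 0.0 
cover [-117.7  117.9] [-156.9  154.4]
scene ring v [-13.3 -11.4  -9.2  -7.1  -4.8  -2.2   0.3   2.3   4.4   6.7   9.4  10.9
  13.3] 50.80311217808787
-160 1.1 -150 0.8 -140 4.8 -130 4.8 -120 4.7 -110 26.2 -100 24.8 -90 25.4 -80 25.2 -70 25.4 -60 25.5 -50 25.2 -40 25.3 -30 25.2 -20 7.9 -10 13.2 0 15.6 10 38.6 20 38.5 30 38.3 40 38.3 50 38.2 60 38.6 70 38.5 80 38.4 90 38.5 100 38.4 110 37.4 120 38.3 130 37.4 140 2.8 150 0.8 160 0.7 
cover [-117.1  116.8] [-156.9  157.1]
[452.3 369.1 181.9] [ 1.  -0.1  0. ] 2.55
```

The rings sit symmetrically about my estimated origin of (480, 227.5), and the cover is 5 mm thick. I'll descend and grip.

Request:
carry_out([
  {"offset": [0.01, 0, -0.5], "turn": [0, 0, 0], "jaw": 1},
  {"offset": [0.01, 0, -1.0], "turn": [0, 0, 0], "jaw": 1},
  {"offset": [0.01, 0, -1.0], "turn": [0, 0, 0], "jaw": 1},
])

```text
clock: 2.85
tool_pos: [447.2, 364.3, 73.8]
ee_rot: [-0.001, 0.752, 0.659, -0.008]
wrist_force: [-1.9, -1.3, -1.2]
width: 85.4
grasp_force: 0.0
```

Request:
carry_out([
  {"offset": [0, 0, -0.35], "turn": [0, 0, 0], "jaw": 1},
  {"offset": [0, 0, -0.66], "turn": [0, 0, 0], "jaw": 1},
  {"offset": [0, 0, -0.66], "turn": [0, 0, 0], "jaw": 0.3},
  {"offset": [0, 0, -0.66], "turn": [0, 0, 0], "jaw": 0.3},
  {"offset": [0, 0, -0.66], "turn": [0, 0, 0], "jaw": 0.3},
  {"offset": [0, 0, -0.66], "turn": [0, 0, 0], "jaw": 0.3},
  {"offset": [0, 0, -0.66], "turn": [0, 0, 0], "jaw": 0.3},
  {"offset": [0, 0, -0.66], "turn": [0, 0, 0], "jaw": 0.3},
])

```text
clock: 3.65
tool_pos: [454.8, 369.7, 18.7]
ee_rot: [-0.0, 0.753, 0.657, 0.002]
wrist_force: [-3.7, 1.9, 5.6]
width: 34.4
grasp_force: 59.0
```

```bash
python3 -c "
import numpy as np
ey=np.array([.132,.991]);p=None
for t in range(0,181,15):
    c,s=np.cos(np.radians(t)),np.sin(np.radians(t))
    r=137*c-3*s; q=np.array([*(ey*r),137*s+3*c])
    if t==0 : p0=q
    print(t,np.round((q-p0)/100,3), end=' ')
    if t%30==0: 
        if p is not None: print('  |',np.round((q-p)/100,3))
        p=q
    else: print('  |',np.round((q-p)/100,3))
"
```

```text
0 [0. 0. 0.] 15 [-0.007 -0.054  0.354]   | [-0.007 -0.054  0.354]
30 [-0.026 -0.197  0.681]   | [-0.026 -0.197  0.681]
45 [-0.056 -0.419  0.96 ]   | [-0.03  -0.222  0.279]
60 [-0.094 -0.705  1.171]   | [-0.068 -0.508  0.49 ]
75 [-0.138 -1.035  1.301]   | [-0.044 -0.33   0.13 ]
90 [-0.185 -1.387  1.34 ]   | [-0.091 -0.683  0.169]
105 [-0.231 -1.738  1.286]   | [-0.047 -0.35  -0.054]
120 [-0.275 -2.062  1.141]   | [-0.09  -0.675 -0.199]
135 [-0.312 -2.339  0.918]   | [-0.037 -0.276 -0.224]
150 [-0.339 -2.548  0.629]   | [-0.065 -0.486 -0.512]
165 [-0.357 -2.677  0.296]   | [-0.017 -0.128 -0.333]
180 [-0.362 -2.715 -0.06 ]   | [-0.022 -0.167 -0.689]
```

Gripped with the tab between the pads. Now the arc.

Request:
carry_out([
  {"offset": [-0.002, -0.015, 0.18], "turn": [0, 0, 0], "jaw": 0.3},
  {"offset": [-0.007, -0.054, 0.354], "turn": [0, 0, 0], "jaw": 0.3},
  {"offset": [-0.015, -0.115, 0.52], "turn": [0, 0, 0], "jaw": 0.3},
  {"offset": [-0.026, -0.197, 0.68], "turn": [0, 0, 0], "jaw": 0.3},
  {"offset": [-0.04, -0.3, 0.83], "turn": [0, 0, 0], "jaw": 0.3},
  {"offset": [-0.056, -0.419, 0.96], "turn": [0, 0, 0], "jaw": 0.3},
  {"offset": [-0.056, -0.419, 0.96], "turn": [0, 0, 0], "jaw": 0.3},
])

```text
clock: 4.35
tool_pos: [448.6, 325.1, 113.3]
ee_rot: [0.0, 0.754, 0.657, 0.001]
wrist_force: [-0.6, -0.9, -4.4]
width: 34.4
grasp_force: 61.4
```

```bash
python3 -c "
from h import *
s,T=snap('scene'); save(s,'arc1'); o=manip.get_obs(); print(o['tool_pos'],o['wrist_force'],o['width'],o['grasp_force'])"
```

```text
[448.72706033 325.67747439 112.70874975] [ 0.64524921 -0.58322022 -4.03907691] 34.29146747371661 61.35302782058716
```

View pics/arc1.png

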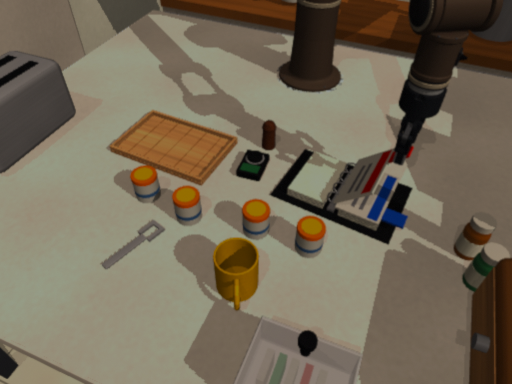

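The picture shows the red leaf raised about 45° and held at the tab near (405,150), with the blue leaf still flat. I'll carry on along the arc.

Request:
carry_out([
  {"offset": [-0.018, -0.137, 0.113], "turn": [0, 0, 0], "jaw": 0.3},
  {"offset": [-0.038, -0.286, 0.211], "turn": [0, 0, 0], "jaw": 0.3},
  {"offset": [-0.06, -0.447, 0.286], "turn": [0, 0, 0], "jaw": 0.3},
  {"offset": [-0.082, -0.616, 0.341], "turn": [0, 0, 0], "jaw": 0.3},
  {"offset": [-0.105, -0.79, 0.371], "turn": [0, 0, 0], "jaw": 0.3},
  {"offset": [-0.129, -0.968, 0.38], "turn": [0, 0, 0], "jaw": 0.3},
  {"offset": [-0.129, -0.968, 0.38], "turn": [0, 0, 0], "jaw": 0.3},
])

```text
clock: 5.1
tool_pos: [434.3, 227.3, 150.8]
ee_rot: [-0.0, 0.754, 0.657, -0.001]
wrist_force: [-2.9, -1.6, -0.0]
width: 26.0
grasp_force: 0.1
```

Request:
carry_out([
  {"offset": [-0.023, -0.177, -0.013], "turn": [0, 0, 0], "jaw": 0.3},
  {"offset": [-0.046, -0.351, -0.054], "turn": [0, 0, 0], "jaw": 0.3},
  {"offset": [-0.069, -0.517, -0.115], "turn": [0, 0, 0], "jaw": 0.3},
  {"offset": [-0.09, -0.675, -0.199], "turn": [0, 0, 0], "jaw": 0.3},
  {"offset": [-0.11, -0.82, -0.302], "turn": [0, 0, 0], "jaw": 0.3},
  {"offset": [-0.127, -0.952, -0.422], "turn": [0, 0, 0], "jaw": 0.3},
  {"offset": [-0.127, -0.952, -0.422], "turn": [0, 0, 0], "jaw": 0.3},
])

```text
clock: 5.8
tool_pos: [420.4, 131.9, 105.6]
ee_rot: [-0.001, 0.754, 0.657, -0.002]
wrist_force: [-0.2, 0.9, -0.0]
width: 25.5
grasp_force: 0.0
```

Request:
carry_out([
  {"offset": [-0.015, -0.112, -0.136], "turn": [0, 0, 0], "jaw": 0.3},
  {"offset": [-0.027, -0.209, -0.289], "turn": [0, 0, 0], "jaw": 0.3},
  {"offset": [-0.037, -0.285, -0.45], "turn": [0, 0, 0], "jaw": 0.3},
  {"offset": [-0.045, -0.338, -0.622], "turn": [0, 0, 0], "jaw": 0.3},
  {"offset": [-0.049, -0.367, -0.8], "turn": [0, 0, 0], "jaw": 0.3},
  {"offset": [-0.05, -0.376, -0.93], "turn": [0, 0, 0], "jaw": 0.3},
  {"offset": [-0.05, -0.376, -0.93], "turn": [0, 0, 0], "jaw": 0.3},
])

```text
clock: 6.5
tool_pos: [416.2, 96.2, 12.9]
ee_rot: [-0.001, 0.753, 0.658, -0.002]
wrist_force: [-0.3, -0.2, -0.3]
width: 25.6
grasp_force: 0.0
```

```bash
cat > st.py <<'E'
from h import *
import sys
np.set_printoptions(precision=1,suppress=True)
s,T=snap('scene'); save(s,sys.argv[1]); C=cloud(s,T)
o=manip.get_obs(); print(o['clock'],o['tool_pos'],o['wrist_force'],o['width'],o['grasp_force'])
a=np.radians(-7.6); ex=np.array([np.cos(a),np.sin(a)]); ey=np.array([-ex[1],ex[0]])
P=C.reshape(-1,3);P=P[~np.isnan(P[:,0])]; q=P[:,:2]-[480,227.5]; u,v=q@ex,q@ey
for lo in range(-160,160,20):
    k=(u>20)&(u<75)&(v>lo)&(v<lo+20); print(lo,round(float(np.median(P[k,2])),1) if k.any() else None,end=' ')
E
python3 st.py arc2
```

```text
6.55 [417.1  96.4  13.7] [-0.4 -0.1  0.1] 26.035271796219966 0.0
-160 0.8 -140 4.6 -120 12.7 -100 24.8 -80 24.8 -60 24.9 -40 24.9 -20 12.2 0 40.0 20 32.0 40 32.0 60 31.9 80 32.1 100 30.9 120 29.5 140 1.8
```

View pics/arc2.png

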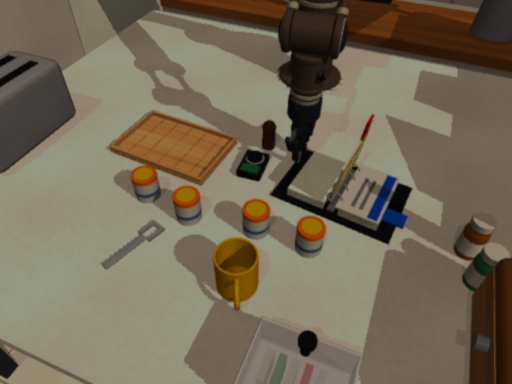

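The leaf slipped out of the pads. It now stands nearly upright, with its tip at (370,118) and its base at (338,195). I'll measure the angle and see which way it is falling.

```bash
cat > ang.py <<'E'
from h import *
import time
a=np.radians(-7.6); ex=np.array([np.cos(a),np.sin(a)]); ey=np.array([-ex[1],ex[0]])
for n in ['scene','top','scene']:
    s,T=snap(n); C=cloud(s,T); P=C.reshape(-1,3);P=P[~np.isnan(P[:,0])]; q=P[:,:2]-[480,227.5]; u,v=q@ex,q@ey
    k=(abs(u)<85)&(abs(v)<150)&(P[:,2]>55)&(P[:,2]<200)
    o=manip.get_obs()
    print(n,round(o['clock'],2),k.sum(), np.round([np.percentile(u[k],[2,50,98]),np.percentile(v[k],[2,50,98]),np.percentile(P[k,2],[2,50,98])],0).tolist() if k.any() else '', np.degrees(np.median(np.arctan2(P[k,2]-32,v[k]))) if k.any() else '')
E
python3 ang.py
```

```text
scene 6.6 1719 [[-67.0, -15.0, 78.0], [-147.0, -119.0, 13.0], [62.0, 136.0, 194.0]] 130.94940350852283
top 6.65 1136 [[-75.0, -5.0, 76.0], [-145.0, 2.0, 13.0], [58.0, 117.0, 187.0]] 88.5015865091055
scene 6.7 1719 [[-66.0, -14.0, 78.0], [-147.0, -118.0, 13.0], [62.0, 137.0, 194.0]] 130.7008684177084
```

The leaf is at about 86°, almost still. I'll go over its top to the +y side and push it across.

Request:
carry_out([
  {"offset": [0, 0, 0.5], "turn": [0, 0, 0], "jaw": 0},
  {"offset": [0, 0, 1.0], "turn": [0, 0, 0], "jaw": 0},
])

```text
clock: 6.9
tool_pos: [415.7, 96.2, 113.7]
ee_rot: [-0.002, 0.753, 0.658, -0.002]
wrist_force: [2.4, 1.0, 0.3]
width: 0.0
grasp_force: 0.0
```

Request:
carry_out([
  {"offset": [0, 0, 0.5], "turn": [0, 0, 0], "jaw": 0},
  {"offset": [0, 0, 0.98], "turn": [0, 0, 0], "jaw": 0},
  {"offset": [0.06, 0.45, 0.98], "turn": [0, 0, 0], "jaw": 0},
  {"offset": [0.12, 0.9, 0.98], "turn": [0, 0, 0], "jaw": 0},
])

```text
clock: 7.3
tool_pos: [432.2, 187.4, 216.6]
ee_rot: [0.002, 0.754, 0.656, 0.004]
wrist_force: [0.3, 0.2, -0.5]
width: -0.0
grasp_force: 0.0
```

Request:
carry_out([
  {"offset": [0.07, 0.48, 0], "turn": [0, 0, 0], "jaw": 0},
  {"offset": [0.13, 0.97, 0], "turn": [0, 0, 0], "jaw": 0},
  {"offset": [0.13, 0.97, -0.1], "turn": [0, 0, 0], "jaw": 0},
  {"offset": [0.14, 1.0, -0.5], "turn": [0, 0, 0], "jaw": 0},
  {"offset": [0.14, 1.0, -0.95], "turn": [0, 0, 0], "jaw": 0},
  {"offset": [0.14, 1.0, -0.95], "turn": [0, 0, 0], "jaw": 0},
])

```text
clock: 7.9
tool_pos: [437.9, 283.1, 111.5]
ee_rot: [-0.001, 0.753, 0.658, -0.007]
wrist_force: [-1.4, -0.9, -0.0]
width: -0.1
grasp_force: 0.0
```

```bash
python3 ang.py; python3 st.py p1
```

```text
scene 7.95 857 [[-67.0, -21.0, 79.0], [1.0, 10.0, 67.0], [62.0, 138.0, 199.0]] 84.40371090814948
top 8.0 1030 [[-77.0, -12.0, 77.0], [-3.0, 3.0, 44.0], [59.0, 122.0, 189.0]] 87.79142857767638
scene 8.05 811 [[-68.0, -20.0, 79.0], [0.0, 10.0, 70.0], [61.0, 139.0, 197.0]] 84.45824691937342
8.1 [445.5 286.9 119.7] [ 0.3  0.6 -0.2] 0.033925067250345955 0.0
-160 0.9 -140 4.8 -120 10.9 -100 24.5 -80 24.5 -60 24.8 -40 24.7 -20 12.6 0 42.6 20 32.1 40 32.1 60 31.8 80 32.0 100 31.0 120 29.0 140 1.6
```

View pics/p1.png

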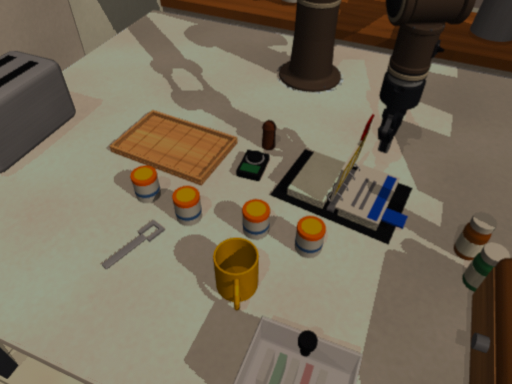

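The leaf stands near (355,150) and the gripper is on its +y side at (385,145). Now I'll push it across.

Request:
carry_out([
  {"offset": [-0.03, -0.2, 0], "turn": [0, 0, 0], "jaw": 0},
  {"offset": [-0.05, -0.4, 0], "turn": [0, 0, 0], "jaw": 0},
  {"offset": [-0.08, -0.6, 0], "turn": [0, 0, 0], "jaw": 0},
  {"offset": [-0.1, -0.8, 0], "turn": [0, 0, 0], "jaw": 0},
  {"offset": [-0.13, -1.0, 0], "turn": [0, 0, 0], "jaw": 0},
])

```text
clock: 8.6
tool_pos: [433.1, 186.3, 120.4]
ee_rot: [0.001, 0.753, 0.657, 0.003]
wrist_force: [0.3, 0.1, -0.5]
width: 0.2
grasp_force: 0.1
```

Request:
carry_out([
  {"offset": [0, -0.2, -0.05], "turn": [0, 0, 0], "jaw": 0},
  {"offset": [0, -0.4, -0.15], "turn": [0, 0, 0], "jaw": 0},
  {"offset": [0, -0.6, -0.3], "turn": [0, 0, 0], "jaw": 0},
  {"offset": [0, -0.6, -0.3], "turn": [0, 0, 0], "jaw": 0},
  {"offset": [0, -0.6, -0.3], "turn": [0, 0, 0], "jaw": 0},
])

```text
clock: 9.1
tool_pos: [432.4, 126.4, 89.1]
ee_rot: [0.001, 0.754, 0.657, 0.002]
wrist_force: [0.1, -0.2, -0.4]
width: 0.2
grasp_force: 0.0
```

```bash
python3 ang.py; python3 st.py p2
```

```text
scene 9.15 1179 [[-75.0, -23.0, 69.0], [-145.0, -99.0, -85.0], [55.0, 114.0, 197.0]] 140.97291777252497
top 9.2 131 [[5.0, 16.0, 27.0], [-116.0, -105.0, -92.0], [166.0, 183.0, 198.0]] 123.9054212775098
scene 9.25 657 [[-73.0, -19.0, 25.0], [-115.0, -94.0, -85.0], [97.0, 169.0, 198.0]] 125.11957525088144
9.3 [431.8 127.2  88.4] [-0.5  0.1  0.2] 0.004040156395645599 0.0
-160 0.8 -140 5.0 -120 38.1 -100 37.6 -80 36.2 -60 35.1 -40 33.4 -20 13.6 0 31.1 20 31.8 40 31.8 60 31.6 80 31.8 100 31.0 120 29.6 140 1.9
```

The leaf has gone over and is settling flat. Next come the pots: I'll move towards the first one and measure them all again.

Request:
carry_out([
  {"offset": [0.5, 0.2, 0.2], "turn": [0, 0, 0], "jaw": 0},
  {"offset": [0.95, 0.36, 0.3], "turn": [0, 0, 0], "jaw": 0},
  {"offset": [0.95, 0.36, 0.3], "turn": [0, 0, 0], "jaw": 0},
])

```text
clock: 9.6
tool_pos: [533.6, 165.3, 120.9]
ee_rot: [0.003, 0.753, 0.658, 0.006]
wrist_force: [0.4, 0.1, 1.0]
width: -0.1
grasp_force: 0.0
```

Request:
carry_out([
  {"offset": [0.4, 0.2, 0], "turn": [0, 0, 0], "jaw": 0},
  {"offset": [0.8, 0.36, 0], "turn": [0, 0, 0], "jaw": 0},
  {"offset": [0.8, 0.36, 0], "turn": [0, 0, 0], "jaw": 0},
])

```text
clock: 9.9
tool_pos: [610.6, 200.9, 117.7]
ee_rot: [0.001, 0.753, 0.658, 0.003]
wrist_force: [-0.2, 0.3, -0.9]
width: 0.1
grasp_force: 0.0
```

```bash
cat > pots.py <<'E'
from h import *
np.set_printoptions(precision=1,suppress=True)
o=manip.get_obs(); print(round(o['clock'],2),o['tool_pos'],o['wrist_force'],o['width'])
for n in ['top','scene']:
    s,T=snap(n); C=cloud(s,T); hsv=cv2.cvtColor(s['image'],cv2.COLOR_RGB2HSV); H,S=hsv[...,0],hsv[...,1]
    x,y,z=C[...,0],C[...,1],C[...,2]
    m=(H>=6)&(H<22)&(S>150)&(z>50)&(z<85)&(x>430)&(x<760)&(abs(y)<330)
    nn,l,st,c=cv2.connectedComponentsWithStats(m.astype(np.uint8))
    for i in range(1,nn):
        if st[i,4]<25: continue
        p=C[l==i]; r=cv2.minAreaRect(p[:,:2].astype(np.float32)); zt=np.median(p[p[:,2]>np.percentile(p[:,2],50),2])
        print(n,st[i,4],np.array(r[0]),np.array(r[1]),'top',round(float(zt),1))
E
python3 pots.py; python3 ang.py; python3 st.py p3
```

```text
9.9 [610.6 200.9 117.7] [-0.2  0.3 -0.9] 0.12899618504775626
top 36 [758.1  99.5] [ 3.2 29.4] top 74.4
top 195 [682.2 -64.8] [51.6 53.7] top 69.4
top 209 [ 660.4 -181.8] [54. 54.] top 67.3
top 195 [660.   82.9] [51.1 53.1] top 68.7
scene 312 [ 661.4 -181. ] [53.4 55.3] top 66.4
scene 328 [683.8 -64.1] [54.4 55.2] top 68.8
scene 346 [662.  84.] [53.6 55.3] top 67.3
scene 383 [663.  199.9] [54.2 53.6] top 68.0
scene 79 [759.  102.1] [20.6  2. ] top 76.1
scene 10.05 2 [[81.0, 82.0, 83.0], [2.0, 2.0, 2.0], [176.0, 179.0, 182.0]] 89.15989497923567
top 10.1 5 [[75.0, 80.0, 84.0], [-22.0, -22.0, -22.0], [184.0, 189.0, 198.0]] 97.9463362712358
scene 10.15 3 [[81.0, 83.0, 84.0], [1.0, 1.0, 2.0], [174.0, 181.0, 184.0]] 89.5010681676563
10.2 [604.  198.  116.9] [-0.8  0.1 -0.2] 0.012555346176982628 0.0
-160 1.0 -140 4.5 -120 31.0 -100 32.1 -80 32.1 -60 31.9 -40 31.2 -20 13.7 0 31.5 20 31.8 40 32.0 60 31.9 80 32.2 100 31.2 120 29.9 140 1.8
```

The red leaf is flat (z 32) and the pots haven't moved. I'll press lid A.

Request:
carry_out([
  {"offset": [0.3, 0.01, 0], "turn": [0, 0, 0], "jaw": 0},
  {"offset": [0.58, 0.015, -0.1], "turn": [0, 0, 0], "jaw": 0},
  {"offset": [0.58, 0.015, -0.3], "turn": [0, 0, 0], "jaw": 0},
  {"offset": [0.58, 0.015, -0.45], "turn": [0, 0, 0], "jaw": 0},
  {"offset": [0.58, 0.015, -0.52], "turn": [0, 0, 0], "jaw": 0},
  {"offset": [0.58, 0.015, -0.56], "turn": [0, 0, 0], "jaw": 0},
  {"offset": [0.58, 0.015, -0.58], "turn": [0, 0, 0], "jaw": 0},
  {"offset": [0.58, 0.015, -0.58], "turn": [0, 0, 0], "jaw": 0},
])

```text
clock: 11.0
tool_pos: [662.3, 199.4, 62.2]
ee_rot: [-0.0, 0.753, 0.658, -0.001]
wrist_force: [-5.4, -3.2, 11.5]
width: 0.4
grasp_force: 6.2
```

The lid is home: the tip reads z 62 with 11.5 N. I'll press slightly more, back up with the jaw open, then grasp the pot.

Request:
carry_out([
  {"offset": [0, 0, -0.02], "turn": [0, 0, 0], "jaw": 0},
  {"offset": [0, 0, -0.02], "turn": [0, 0, 0], "jaw": 0},
  {"offset": [0, 0, 0.2], "turn": [0, 0, 0], "jaw": 0.2},
  {"offset": [0, 0, 0.45], "turn": [0, 0, 0], "jaw": 1},
  {"offset": [0, 0, 0.45], "turn": [0, 0, 0], "jaw": 1},
  {"offset": [0, 0, 0.45], "turn": [0, 0, 0], "jaw": 1},
  {"offset": [0, 0, 0.45], "turn": [0, 0, 0], "jaw": 1},
  {"offset": [0, 0, 0.45], "turn": [0, 0, 0], "jaw": 1},
])

```text
clock: 11.8
tool_pos: [662.1, 199.5, 102.2]
ee_rot: [-0.001, 0.753, 0.658, -0.001]
wrist_force: [0.4, 0.4, -0.2]
width: 84.7
grasp_force: 0.0
```

```bash
python3 pots.py
```

```text
11.8 [662.1 199.5 102.2] [ 0.4  0.4 -0.2] 84.65191855814842
top 33 [758.4  99.3] [ 2.4 28.5] top 74.6
top 197 [682.1 -64.5] [51.5 53.3] top 69.6
top 207 [ 660.5 -182.3] [53.9 53.9] top 67.3
top 208 [659.8  82.7] [50.9 53. ] top 68.2
scene 309 [ 661.2 -181.7] [54.9 54.7] top 66.4
scene 333 [684.1 -63.1] [53.7 55.5] top 68.7
scene 364 [661.8  84.1] [54.6 53.7] top 67.2
scene 323 [665.3 202.3] [49.1 53.7] top 62.8
scene 82 [758.7 100.2] [ 2.5 20.3] top 76.8
```

Request:
carry_out([
  {"offset": [0, 0, -0.4], "turn": [0, 0, 0], "jaw": 1},
  {"offset": [0, 0, -0.7], "turn": [0, 0, 0], "jaw": 1},
  {"offset": [0, 0, -0.85], "turn": [0, 0, 0], "jaw": 1},
  {"offset": [0, 0, -0.85], "turn": [0, 0, 0], "jaw": 1},
  {"offset": [0, 0, -0.85], "turn": [0, 0, 0], "jaw": 0.5},
  {"offset": [0, 0, -0.85], "turn": [0, 0, 0], "jaw": 0.5},
  {"offset": [0, 0, -0.85], "turn": [0, 0, 0], "jaw": 0.5},
  {"offset": [0, 0, -0.85], "turn": [0, 0, 0], "jaw": 0.5},
])

```text
clock: 12.7
tool_pos: [665.1, 200.3, 21.5]
ee_rot: [0.001, 0.753, 0.658, 0.002]
wrist_force: [-1.9, -0.5, 5.5]
width: 55.2
grasp_force: 63.5
```

Request:
carry_out([
  {"offset": [0, 0, 0.2], "turn": [0, 0, 0], "jaw": 0.5},
  {"offset": [0, 0, 0.5], "turn": [0, 0, 0], "jaw": 0.5},
  {"offset": [0, 0, 0.8], "turn": [0, 0, 0], "jaw": 0.5},
  {"offset": [0, 0, 0.8], "turn": [0, 0, 0], "jaw": 0.5},
  {"offset": [0, 0, 0.8], "turn": [0, 0, 0], "jaw": 0.5},
])

```text
clock: 13.2
tool_pos: [664.3, 199.9, 100.5]
ee_rot: [0.001, 0.753, 0.658, 0.001]
wrist_force: [-0.3, -0.4, -2.7]
width: 55.8
grasp_force: 64.3
```

Lifted. I'll carry it to the far slot.

Request:
carry_out([
  {"offset": [-0.1, -0.2, 0], "turn": [0, 0, 0], "jaw": 0.5},
  {"offset": [-0.28, -0.56, 0], "turn": [0, 0, 0], "jaw": 0.5},
  {"offset": [-0.46, -0.92, 0], "turn": [0, 0, 0], "jaw": 0.5},
])

```text
clock: 13.5
tool_pos: [615.0, 107.1, 96.5]
ee_rot: [-0.001, 0.753, 0.658, -0.002]
wrist_force: [-0.4, -0.5, -2.1]
width: 55.7
grasp_force: 64.2
```

Request:
carry_out([
  {"offset": [-0.18, -0.37, 0], "turn": [0, 0, 0], "jaw": 0.5},
  {"offset": [-0.32, -0.65, 0], "turn": [0, 0, 0], "jaw": 0.5},
  {"offset": [-0.46, -0.92, 0], "turn": [0, 0, 0], "jaw": 0.5},
])

```text
clock: 13.8
tool_pos: [568.5, 14.5, 96.8]
ee_rot: [-0.002, 0.754, 0.657, -0.002]
wrist_force: [1.1, 0.5, -1.9]
width: 55.4
grasp_force: 64.2
```

Request:
carry_out([
  {"offset": [-0.18, -0.37, 0], "turn": [0, 0, 0], "jaw": 0.5},
  {"offset": [-0.32, -0.65, 0], "turn": [0, 0, 0], "jaw": 0.5},
  {"offset": [-0.46, -0.92, 0], "turn": [0, 0, 0], "jaw": 0.5},
])

```text
clock: 14.1
tool_pos: [522.6, -77.0, 97.0]
ee_rot: [-0.002, 0.753, 0.657, -0.001]
wrist_force: [-0.1, -0.3, -2.2]
width: 55.2
grasp_force: 64.2
```

Request:
carry_out([
  {"offset": [-0.18, -0.37, 0], "turn": [0, 0, 0], "jaw": 0.5},
  {"offset": [-0.32, -0.65, 0], "turn": [0, 0, 0], "jaw": 0.5},
  {"offset": [-0.46, -0.92, 0], "turn": [0, 0, 0], "jaw": 0.5},
])

```text
clock: 14.4
tool_pos: [476.8, -168.7, 97.1]
ee_rot: [-0.002, 0.754, 0.657, -0.001]
wrist_force: [-0.1, 0.4, -1.3]
width: 55.8
grasp_force: 64.2
```

Request:
carry_out([
  {"offset": [-0.18, -0.37, 0], "turn": [0, 0, 0], "jaw": 0.5},
  {"offset": [-0.36, -0.7, 0], "turn": [0, 0, 0], "jaw": 0.5},
  {"offset": [-0.45, -0.91, 0], "turn": [0, 0, 0], "jaw": 0.5},
  {"offset": [-0.45, -0.91, 0], "turn": [0, 0, 0], "jaw": 0.5},
  {"offset": [-0.45, -0.91, 0], "turn": [0, 0, 0], "jaw": 0.5},
])

```text
clock: 14.9
tool_pos: [433.1, -258.5, 97.6]
ee_rot: [-0.002, 0.754, 0.657, -0.0]
wrist_force: [0.2, -0.5, -2.2]
width: 55.4
grasp_force: 64.4
```

```bash
python3 pots.py
```

```text
14.9 [ 433.1 -258.5   97.6] [ 0.2 -0.5 -2.2] 55.36195920397051
top 39 [758.2  99.8] [30.   3.4] top 79.1
top 196 [682.2 -65.1] [51.3 53.2] top 69.9
top 208 [ 659.8 -182.5] [52.8 54.4] top 67.2
top 192 [660.1  82.8] [50.9 52.9] top 68.1
scene 311 [ 661.5 -181. ] [53.1 55.2] top 66.7
scene 334 [684.  -63.8] [53.5 54.3] top 68.7
scene 353 [661.9  83.9] [54.3 54. ] top 67.4
scene 85 [758.7 100.3] [19.9  2.5] top 75.3
```

Request:
carry_out([
  {"offset": [0.02, 0, -0.25], "turn": [0, 0, 0], "jaw": 0.5},
  {"offset": [0.02, 0, -0.5], "turn": [0, 0, 0], "jaw": 0.5},
  {"offset": [0.02, 0, -0.62], "turn": [0, 0, 0], "jaw": 0.5},
  {"offset": [0.02, 0, -0.67], "turn": [0, 0, 0], "jaw": 0.5},
  {"offset": [0.02, 0, -0.7], "turn": [0, 0, 0], "jaw": 0.5},
  {"offset": [0.02, 0, -0.7], "turn": [0, 0, 0], "jaw": 0.5},
])

```text
clock: 15.6
tool_pos: [437.1, -259.2, 29.4]
ee_rot: [0.0, 0.753, 0.658, 0.0]
wrist_force: [0.0, 0.2, -2.4]
width: 55.3
grasp_force: 64.4
```

Request:
carry_out([
  {"offset": [0, 0, -0.01], "turn": [0, 0, 0], "jaw": 0.5},
  {"offset": [0, 0, -0.025], "turn": [0, 0, 0], "jaw": 0.5},
  {"offset": [0, 0, -0.025], "turn": [0, 0, 0], "jaw": 0.5},
])

```text
clock: 15.9
tool_pos: [437.5, -260.0, 28.4]
ee_rot: [0.001, 0.753, 0.658, 0.0]
wrist_force: [-2.6, 1.2, 5.1]
width: 55.8
grasp_force: 65.0
```

Contact at 28.4 mm. I'll release, rise, and go to pot B.

Request:
carry_out([
  {"offset": [0, 0, 0], "turn": [0, 0, 0], "jaw": 0.9},
  {"offset": [0, 0, 0], "turn": [0, 0, 0], "jaw": 0.9},
  {"offset": [0, 0, 0], "turn": [0, 0, 0], "jaw": 0.9},
  {"offset": [0, 0, 0.3], "turn": [0, 0, 0], "jaw": 0.9},
  {"offset": [0, 0, 0.7], "turn": [0, 0, 0], "jaw": 0.9},
  {"offset": [0.1, 0.15, 0.8], "turn": [0, 0, 0], "jaw": 0},
  {"offset": [0.3, 0.47, 0.85], "turn": [0, 0, 0], "jaw": 0},
  {"offset": [0.5, 0.75, 0.85], "turn": [0, 0, 0], "jaw": 0},
])

```text
clock: 16.7
tool_pos: [487.9, -184.0, 113.1]
ee_rot: [0.001, 0.754, 0.657, 0.001]
wrist_force: [0.1, -0.1, -0.3]
width: 33.8
grasp_force: 0.0
```

Request:
carry_out([
  {"offset": [0.28, 0.4, 0], "turn": [0, 0, 0], "jaw": 0},
  {"offset": [0.54, 0.8, 0], "turn": [0, 0, 0], "jaw": 0},
  {"offset": [0.67, 1.0, 0], "turn": [0, 0, 0], "jaw": 0},
])

```text
clock: 17.0
tool_pos: [555.5, -81.3, 111.9]
ee_rot: [0.0, 0.753, 0.658, 0.001]
wrist_force: [1.1, -0.7, -0.2]
width: 0.0
grasp_force: 0.0
```

Request:
carry_out([
  {"offset": [0.28, 0.4, 0], "turn": [0, 0, 0], "jaw": 0},
  {"offset": [0.54, 0.8, 0], "turn": [0, 0, 0], "jaw": 0},
  {"offset": [0.54, 0.9, 0], "turn": [0, 0, 0], "jaw": 0},
  {"offset": [0.54, 0.9, 0], "turn": [0, 0, 0], "jaw": 0},
  {"offset": [0.54, 0.9, 0], "turn": [0, 0, 0], "jaw": 0},
])

```text
clock: 17.5
tool_pos: [606.4, 5.3, 111.0]
ee_rot: [-0.0, 0.753, 0.658, -0.001]
wrist_force: [0.6, 0.9, 0.9]
width: -0.0
grasp_force: 0.0
```

```bash
python3 pots.py;python3 st.py q1
```

```text
17.5 [606.4   5.3 111. ] [0.6 0.9 0.9] -0.02458833347801298
top 33 [758.1 100.7] [27.   2.8] top 75.1
top 209 [ 660.2 -182.7] [52.6 54. ] top 67.1
top 103 [659.7  94.3] [53.3 28.1] top 68.4
top 148 [ 447.1 -259.7] [32.4 55.8] top 70.7
scene 156 [ 447.9 -259.4] [32.9 56.5] top 69.6
scene 311 [ 660.9 -180.9] [52.9 55.3] top 66.4
scene 330 [683.9 -63.5] [53.9 54.1] top 68.7
scene 349 [662.4  83.8] [54.  53.8] top 67.3
scene 79 [758.7  98.1] [ 2.6 20.6] top 76.0
17.65 [606.7   4.3 111.4] [-0.9 -0.3 -0.5] -0.49510089450500677 0.0
-160 1.0 -140 4.7 -120 30.3 -100 32.1 -80 32.1 -60 32.0 -40 31.8 -20 13.6 0 31.0 20 31.9 40 31.9 60 31.8 80 32.0 100 31.1 120 29.4 140 1.7
```

View pics/q1.png

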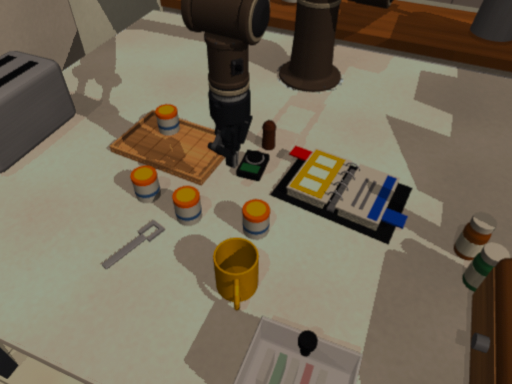

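The picture shows pot A upright in the tray at (168,118), the yellow-faced red leaf flat at (325,172), and the other three pots where they were. Next I'll press lid B and grasp the pot.

Request:
carry_out([
  {"offset": [0.27, 0.4, 0], "turn": [0, 0, 0], "jaw": 0},
  {"offset": [0.545, 0.79, 0], "turn": [0, 0, 0], "jaw": 0},
  {"offset": [0.545, 0.79, -0.15], "turn": [0, 0, 0], "jaw": 0},
  {"offset": [0.545, 0.79, -0.35], "turn": [0, 0, 0], "jaw": 0},
  {"offset": [0.545, 0.79, -0.45], "turn": [0, 0, 0], "jaw": 0},
  {"offset": [0.545, 0.79, -0.5], "turn": [0, 0, 0], "jaw": 0},
  {"offset": [0.545, 0.79, -0.54], "turn": [0, 0, 0], "jaw": 0},
  {"offset": [0.545, 0.79, -0.54], "turn": [0, 0, 0], "jaw": 0},
])

```text
clock: 18.45
tool_pos: [661.5, 83.8, 62.2]
ee_rot: [-0.001, 0.754, 0.657, -0.001]
wrist_force: [-8.7, 0.7, 19.7]
width: -0.0
grasp_force: 9.6
```

Request:
carry_out([
  {"offset": [0, 0, 0], "turn": [0, 0, 0], "jaw": 0},
  {"offset": [0, 0, 0.2], "turn": [0, 0, 0], "jaw": 0.2},
  {"offset": [0, 0, 0.45], "turn": [0, 0, 0], "jaw": 1},
  {"offset": [0, 0, 0.45], "turn": [0, 0, 0], "jaw": 1},
  {"offset": [0, 0, 0.45], "turn": [0, 0, 0], "jaw": 1},
  {"offset": [0, 0, 0.45], "turn": [0, 0, 0], "jaw": 1},
  {"offset": [0, 0, 0.45], "turn": [0, 0, 0], "jaw": 1},
])

```text
clock: 19.15
tool_pos: [660.8, 84.4, 100.9]
ee_rot: [-0.001, 0.754, 0.657, -0.001]
wrist_force: [0.4, -0.3, 0.0]
width: 84.4
grasp_force: 0.0
```

```bash
sed -i 's/x>430/x>390/' pots.py; python3 pots.py
```

```text
19.15 [660.8  84.4 100.9] [ 0.4 -0.3  0. ] 84.44474094357594
top 207 [682.2 -64.9] [51.3 53.7] top 69.7
top 208 [ 660.3 -181.9] [53.4 53.8] top 67.3
top 50 [648.4  64.7] [10.2 35.4] top 63.2
top 250 [ 436.4 -260.3] [54.9 55.5] top 70.2
scene 203 [ 437.6 -258.5] [54.9 52.8] top 70.1
scene 315 [ 660.5 -182. ] [55.3 55.6] top 66.3
scene 328 [684.1 -64.7] [53.4 53.4] top 68.7
scene 307 [662.5  85.7] [51.2 55. ] top 62.7
scene 72 [758.8 100.2] [20.3  2.2] top 77.1
```

Request:
carry_out([
  {"offset": [0, 0, -0.4], "turn": [0, 0, 0], "jaw": 1},
  {"offset": [0, 0, -0.7], "turn": [0, 0, 0], "jaw": 1},
  {"offset": [0, 0, -0.84], "turn": [0, 0, 0], "jaw": 1},
  {"offset": [0, 0, -0.84], "turn": [0, 0, 0], "jaw": 1},
  {"offset": [0, 0, -0.84], "turn": [0, 0, 0], "jaw": 0.5},
  {"offset": [0, 0, -0.84], "turn": [0, 0, 0], "jaw": 0.5},
  {"offset": [0, 0, -0.84], "turn": [0, 0, 0], "jaw": 0.5},
  {"offset": [0, 0, -0.84], "turn": [0, 0, 0], "jaw": 0.5},
])

```text
clock: 20.05
tool_pos: [663.7, 85.0, 20.9]
ee_rot: [0.001, 0.753, 0.658, 0.001]
wrist_force: [-2.1, 0.5, 5.4]
width: 55.5
grasp_force: 63.3
```

Request:
carry_out([
  {"offset": [0, 0, 0.2], "turn": [0, 0, 0], "jaw": 0.5},
  {"offset": [0, 0, 0.5], "turn": [0, 0, 0], "jaw": 0.5},
  {"offset": [0, 0, 0.8], "turn": [0, 0, 0], "jaw": 0.5},
  {"offset": [-0.1, -0.11, 0.8], "turn": [0, 0, 0], "jaw": 0.5},
  {"offset": [-0.3, -0.33, 0.8], "turn": [0, 0, 0], "jaw": 0.5},
  {"offset": [-0.55, -0.61, 0.8], "turn": [0, 0, 0], "jaw": 0.5},
  {"offset": [-0.8, -0.89, 0.8], "turn": [0, 0, 0], "jaw": 0.5},
])

```text
clock: 20.75
tool_pos: [579.6, -5.2, 97.3]
ee_rot: [-0.001, 0.753, 0.658, -0.001]
wrist_force: [-0.2, -0.5, -1.8]
width: 55.5
grasp_force: 64.2
```

Request:
carry_out([
  {"offset": [-0.28, -0.31, 0], "turn": [0, 0, 0], "jaw": 0.5},
  {"offset": [-0.55, -0.61, 0], "turn": [0, 0, 0], "jaw": 0.5},
  {"offset": [-0.82, -0.91, 0], "turn": [0, 0, 0], "jaw": 0.5},
])

```text
clock: 21.05
tool_pos: [497.1, -96.2, 97.3]
ee_rot: [-0.001, 0.753, 0.658, -0.001]
wrist_force: [0.2, -0.9, -1.3]
width: 55.8
grasp_force: 64.2
```

Request:
carry_out([
  {"offset": [-0.28, -0.31, 0], "turn": [0, 0, 0], "jaw": 0.5},
  {"offset": [-0.57, -0.63, 0], "turn": [0, 0, 0], "jaw": 0.5},
  {"offset": [-0.57, -0.63, 0], "turn": [0, 0, 0], "jaw": 0.5},
  {"offset": [-0.57, -0.63, 0], "turn": [0, 0, 0], "jaw": 0.5},
  {"offset": [-0.57, -0.63, 0], "turn": [0, 0, 0], "jaw": 0.5},
])

```text
clock: 21.55
tool_pos: [443.1, -157.8, 98.3]
ee_rot: [-0.0, 0.753, 0.658, 0.0]
wrist_force: [1.0, -0.8, -2.6]
width: 55.3
grasp_force: 64.2
```

```bash
python3 pots.py
```

```text
21.55 [ 443.1 -157.8   98.3] [ 1.  -0.8 -2.6] 55.319494171005694
top 40 [758.5  99.8] [29.9  2.9] top 74.8
top 199 [682.4 -64.8] [51.6 54.4] top 69.7
top 211 [ 660.8 -182.6] [53.1 54.1] top 67.2
top 78 [398.8   8.3] [26.  17.4] top 77.5
scene 221 [ 437.5 -258.7] [53.1 54.2] top 70.3
scene 124 [399.5  10.8] [27.2 17. ] top 73.7
scene 316 [ 660.7 -181.4] [54.  55.9] top 66.3
scene 332 [683.8 -64. ] [54.2 55.6] top 68.8
scene 71 [758.6  98.2] [16.4  2.7] top 75.2
```

Request:
carry_out([
  {"offset": [0, 0, -0.25], "turn": [0, 0, 0], "jaw": 0.5},
  {"offset": [0, 0, -0.5], "turn": [0, 0, 0], "jaw": 0.5},
  {"offset": [0, 0, -0.62], "turn": [0, 0, 0], "jaw": 0.5},
  {"offset": [0, 0, -0.67], "turn": [0, 0, 0], "jaw": 0.5},
  {"offset": [0, 0, -0.7], "turn": [0, 0, 0], "jaw": 0.5},
  {"offset": [0, 0, -0.715], "turn": [0, 0, 0], "jaw": 0.5},
  {"offset": [0, 0, -0.73], "turn": [0, 0, 0], "jaw": 0.5},
  {"offset": [0, 0, -0.73], "turn": [0, 0, 0], "jaw": 0.5},
])

```text
clock: 22.45
tool_pos: [443.5, -158.3, 27.8]
ee_rot: [-0.0, 0.753, 0.658, -0.0]
wrist_force: [-4.6, 2.4, 10.1]
width: 55.5
grasp_force: 65.3
```

Contact. I'll release and go to pot C.

Request:
carry_out([
  {"offset": [0, 0, 0], "turn": [0, 0, 0], "jaw": 0.9},
  {"offset": [0, 0, 0], "turn": [0, 0, 0], "jaw": 0.9},
  {"offset": [0, 0, 0], "turn": [0, 0, 0], "jaw": 0.9},
  {"offset": [0, 0, 0.3], "turn": [0, 0, 0], "jaw": 0.9},
  {"offset": [0, 0, 0.7], "turn": [0, 0, 0], "jaw": 0.9},
  {"offset": [0.2, 0.1, 0.83], "turn": [0, 0, 0], "jaw": 0},
  {"offset": [0.6, 0.24, 0.85], "turn": [0, 0, 0], "jaw": 0},
  {"offset": [1.0, 0.39, 0.85], "turn": [0, 0, 0], "jaw": 0},
])

```text
clock: 23.25
tool_pos: [544.9, -119.4, 112.2]
ee_rot: [0.001, 0.754, 0.657, 0.001]
wrist_force: [-0.2, -0.7, 0.4]
width: 33.6
grasp_force: 0.0
```

Request:
carry_out([
  {"offset": [0.4, 0.17, 0], "turn": [0, 0, 0], "jaw": 0},
  {"offset": [0.8, 0.35, 0], "turn": [0, 0, 0], "jaw": 0},
  {"offset": [0.8, 0.35, 0], "turn": [0, 0, 0], "jaw": 0},
  {"offset": [0.8, 0.35, 0], "turn": [0, 0, 0], "jaw": 0},
])

```text
clock: 23.65
tool_pos: [623.3, -83.6, 110.0]
ee_rot: [-0.0, 0.753, 0.658, -0.0]
wrist_force: [-0.6, -0.6, -0.5]
width: 0.0
grasp_force: 0.0
```

```bash
python3 pots.py
```

```text
23.65 [623.3 -83.6 110. ] [-0.6 -0.6 -0.5] 0.002796666385841192
top 41 [758.5  99.8] [ 2.8 30. ] top 76.9
top 77 [681.8 -46.7] [48.2 15.7] top 69.6
top 248 [ 436.5 -260.3] [55.4 55.4] top 70.7
top 82 [398.9   8.3] [17.6 26.1] top 77.8
scene 105 [ 447.1 -270.3] [53.7 24.9] top 69.9
scene 45 [ 438.2 -135.5] [35.9 10.2] top 70.4
scene 122 [398.4  11.6] [23.5 18.9] top 74.1
scene 315 [ 660.9 -181.1] [55.7 56.1] top 66.4
scene 334 [683.9 -63.8] [55.2 53.9] top 68.7
scene 78 [758.7  98.9] [18.6  2.6] top 77.6
```

Request:
carry_out([
  {"offset": [0.3, 0.1, 0], "turn": [0, 0, 0], "jaw": 0},
  {"offset": [0.6, 0.195, 0], "turn": [0, 0, 0], "jaw": 0},
  {"offset": [0.6, 0.195, -0.15], "turn": [0, 0, 0], "jaw": 0},
  {"offset": [0.6, 0.195, -0.33], "turn": [0, 0, 0], "jaw": 0},
  {"offset": [0.6, 0.195, -0.43], "turn": [0, 0, 0], "jaw": 0},
  {"offset": [0.6, 0.195, -0.48], "turn": [0, 0, 0], "jaw": 0},
  {"offset": [0.6, 0.195, -0.53], "turn": [0, 0, 0], "jaw": 0},
  {"offset": [0.6, 0.195, -0.53], "turn": [0, 0, 0], "jaw": 0},
])

```text
clock: 24.55
tool_pos: [680.7, -65.2, 62.1]
ee_rot: [-0.002, 0.754, 0.657, -0.002]
wrist_force: [-11.0, 1.1, 23.8]
width: 0.3
grasp_force: 11.6
```

Request:
carry_out([
  {"offset": [0, 0, 0], "turn": [0, 0, 0], "jaw": 0},
  {"offset": [0, 0, 0.2], "turn": [0, 0, 0], "jaw": 0.2},
  {"offset": [0, 0, 0.45], "turn": [0, 0, 0], "jaw": 1},
  {"offset": [0, 0, 0.45], "turn": [0, 0, 0], "jaw": 1},
  {"offset": [0, 0, 0.45], "turn": [0, 0, 0], "jaw": 1},
  {"offset": [0, 0, 0.45], "turn": [0, 0, 0], "jaw": 1},
  {"offset": [0, 0, 0.45], "turn": [0, 0, 0], "jaw": 1},
])

```text
clock: 25.25
tool_pos: [681.5, -64.6, 100.5]
ee_rot: [-0.001, 0.753, 0.657, -0.001]
wrist_force: [-0.3, -0.4, -0.3]
width: 84.7
grasp_force: 0.0
```

```bash
python3 pots.py
```

```text
25.25 [681.5 -64.6 100.5] [-0.3 -0.4 -0.3] 84.65507556705984
top 34 [758.2 100.4] [30.   3.6] top 76.2
top 75 [ 665.9 -165.3] [20.1 43.4] top 67.2
top 250 [ 436.7 -260.2] [55.1 55.6] top 70.5
top 78 [398.9   8.4] [17.5 26.1] top 77.6
scene 71 [ 429.8 -150. ] [50.4 22.4] top 70.2
scene 120 [399.1  10.7] [24.4 19. ] top 73.5
scene 235 [ 664.9 -185.9] [56.1 43.8] top 66.4
scene 329 [683.7 -63.7] [54.8 53.8] top 62.9
scene 69 [758.8  99.1] [ 2.3 17.9] top 77.7
```

Request:
carry_out([
  {"offset": [0.015, 0, -0.4], "turn": [0, 0, 0], "jaw": 1},
  {"offset": [0.015, 0, -0.7], "turn": [0, 0, 0], "jaw": 1},
  {"offset": [0.015, 0, -0.835], "turn": [0, 0, 0], "jaw": 1},
  {"offset": [0.015, 0, -0.835], "turn": [0, 0, 0], "jaw": 1},
  {"offset": [0.015, 0, -0.835], "turn": [0, 0, 0], "jaw": 0.5},
  {"offset": [0.015, 0, -0.835], "turn": [0, 0, 0], "jaw": 0.5},
  {"offset": [0.015, 0, -0.835], "turn": [0, 0, 0], "jaw": 0.5},
  {"offset": [0.015, 0, -0.835], "turn": [0, 0, 0], "jaw": 0.5},
])

```text
clock: 26.15
tool_pos: [686.2, -64.9, 21.4]
ee_rot: [0.001, 0.753, 0.658, 0.001]
wrist_force: [-1.5, -0.0, 5.8]
width: 55.8
grasp_force: 63.6
```

Request:
carry_out([
  {"offset": [0, 0, 0.2], "turn": [0, 0, 0], "jaw": 0.5},
  {"offset": [0, 0, 0.5], "turn": [0, 0, 0], "jaw": 0.5},
  {"offset": [0, 0, 0.8], "turn": [0, 0, 0], "jaw": 0.5},
  {"offset": [-0.15, -0.11, 0.8], "turn": [0, 0, 0], "jaw": 0.5},
  {"offset": [-0.4, -0.29, 0.8], "turn": [0, 0, 0], "jaw": 0.5},
  {"offset": [-0.7, -0.51, 0.8], "turn": [0, 0, 0], "jaw": 0.5},
])

```text
clock: 26.75
tool_pos: [614.6, -115.6, 99.6]
ee_rot: [0.001, 0.753, 0.658, 0.001]
wrist_force: [-0.9, -0.8, -3.0]
width: 55.2
grasp_force: 64.3
```

Request:
carry_out([
  {"offset": [-0.35, -0.25, 0], "turn": [0, 0, 0], "jaw": 0.5},
  {"offset": [-0.7, -0.51, 0], "turn": [0, 0, 0], "jaw": 0.5},
  {"offset": [-0.7, -0.51, 0], "turn": [0, 0, 0], "jaw": 0.5},
  {"offset": [-0.7, -0.51, 0], "turn": [0, 0, 0], "jaw": 0.5},
])

```text
clock: 27.15
tool_pos: [543.8, -167.3, 99.1]
ee_rot: [0.0, 0.754, 0.657, 0.0]
wrist_force: [0.9, 0.2, -2.9]
width: 55.8
grasp_force: 64.4
```

```bash
python3 st.py q2; python3 pots.py
```

```text
27.2 [ 545.  -166.9   99.4] [ 0.3  0.6 -2.8] 55.286480425026845 64.44899283349514
-160 0.8 -140 4.7 -120 30.7 -100 32.2 -80 32.2 -60 32.2 -40 31.9 -20 14.1 0 31.2 20 31.7 40 31.7 60 31.9 80 32.0 100 31.1 120 30.0 140 2.0 27.2 [ 545.  -166.9   99.4] [ 0.3  0.6 -2.8] 55.286480425026845
top 38 [758.1 101.8] [28.5  3.7] top 74.4
top 209 [ 660.5 -182.1] [54.  53.4] top 67.2
top 118 [ 448.6 -144.6] [23.9 53.2] top 71.0
top 105 [ 452.4 -267.4] [53.3 21.8] top 70.4
top 76 [398.8   8.4] [25.8 17.5] top 78.2
scene 216 [ 442.5 -158.8] [53.9 53.5] top 70.3
scene 120 [399.   11.3] [16.7 26. ] top 74.5
scene 315 [ 661.1 -181. ] [54.7 55.4] top 66.3
scene 74 [758.8  99.2] [ 2.3 18.2] top 77.9
```

View pics/q2.png

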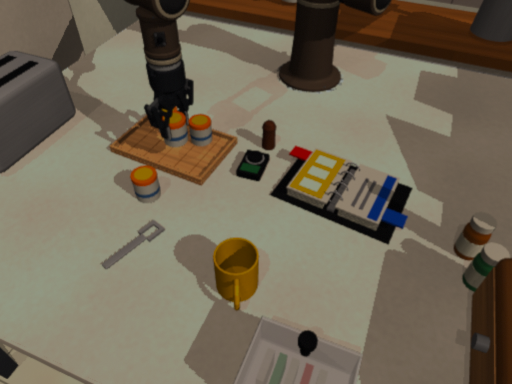

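Pot B stands in the tray at (200,130), and pot C is held above its slot at (178,125). I'll lower it.

Request:
carry_out([
  {"offset": [-0.02, 0.01, -0.25], "turn": [0, 0, 0], "jaw": 0.5},
  {"offset": [-0.02, 0.01, -0.5], "turn": [0, 0, 0], "jaw": 0.5},
  {"offset": [-0.02, 0.01, -0.62], "turn": [0, 0, 0], "jaw": 0.5},
  {"offset": [-0.02, 0.01, -0.67], "turn": [0, 0, 0], "jaw": 0.5},
  {"offset": [-0.02, 0.01, -0.7], "turn": [0, 0, 0], "jaw": 0.5},
  {"offset": [-0.02, 0.01, -0.715], "turn": [0, 0, 0], "jaw": 0.5},
  {"offset": [-0.02, 0.01, -0.73], "turn": [0, 0, 0], "jaw": 0.5},
  {"offset": [-0.02, 0.01, -0.73], "turn": [0, 0, 0], "jaw": 0.5},
])

```text
clock: 28.1
tool_pos: [543.2, -165.8, 28.6]
ee_rot: [0.0, 0.753, 0.658, 0.0]
wrist_force: [-4.4, 1.7, 7.8]
width: 55.7
grasp_force: 65.5
```

Request:
carry_out([
  {"offset": [0, 0, 0], "turn": [0, 0, 0], "jaw": 0.9},
  {"offset": [0, 0, 0], "turn": [0, 0, 0], "jaw": 0.9},
  {"offset": [0, 0, 0], "turn": [0, 0, 0], "jaw": 0.9},
  {"offset": [0, 0, 0.3], "turn": [0, 0, 0], "jaw": 0.9},
  {"offset": [0, 0, 0.7], "turn": [0, 0, 0], "jaw": 0.9},
  {"offset": [0.1, -0.03, 0.83], "turn": [0, 0, 0], "jaw": 0},
  {"offset": [0.4, -0.08, 0.85], "turn": [0, 0, 0], "jaw": 0},
  {"offset": [0.7, -0.1, 0.85], "turn": [0, 0, 0], "jaw": 0},
])

```text
clock: 28.9
tool_pos: [614.2, -176.5, 112.9]
ee_rot: [0.001, 0.754, 0.657, 0.001]
wrist_force: [-0.2, -0.3, 0.6]
width: 33.9
grasp_force: 0.0
```

Request:
carry_out([
  {"offset": [0, 0, 0], "turn": [0, 0, 0], "jaw": 0},
  {"offset": [0, 0, 0], "turn": [0, 0, 0], "jaw": 0},
])

```text
clock: 29.1
tool_pos: [612.5, -175.6, 110.8]
ee_rot: [-0.0, 0.753, 0.658, -0.0]
wrist_force: [-0.8, -0.4, -0.5]
width: 3.3
grasp_force: 0.0
```

```bash
python3 pots.py
```

```text
29.1 [ 612.5 -175.6  110.8] [-0.8 -0.4 -0.5] 3.3429763533639796
top 38 [758.4 101.4] [27.9  2.6] top 74.6
top 110 [ 665.2 -169.1] [27.4 53.6] top 66.9
top 143 [ 546.6 -155.3] [32.1 55.5] top 70.7
top 177 [ 442.4 -153.7] [43.8 53.1] top 70.7
top 80 [398.9   8.4] [17.6 26. ] top 78.0
scene 82 [ 432.1 -241.8] [46.9 17.8] top 70.2
scene 221 [ 442.1 -158.8] [54.6 53.2] top 70.3
scene 125 [399.   10.6] [27.5 16.8] top 73.9
scene 276 [ 540.2 -165.1] [58.4 54.6] top 70.1
scene 311 [ 661.3 -181.3] [54.4 54.7] top 66.3
scene 78 [758.8 100.2] [ 2.3 20.1] top 76.1
```

Request:
carry_out([
  {"offset": [0.25, -0.03, 0], "turn": [0, 0, 0], "jaw": 0},
  {"offset": [0.485, -0.06, 0], "turn": [0, 0, 0], "jaw": 0},
  {"offset": [0.485, -0.06, -0.15], "turn": [0, 0, 0], "jaw": 0},
  {"offset": [0.485, -0.06, -0.35], "turn": [0, 0, 0], "jaw": 0},
  {"offset": [0.485, -0.06, -0.45], "turn": [0, 0, 0], "jaw": 0},
  {"offset": [0.485, -0.06, -0.5], "turn": [0, 0, 0], "jaw": 0},
  {"offset": [0.485, -0.06, -0.54], "turn": [0, 0, 0], "jaw": 0},
  {"offset": [0.485, -0.06, -0.54], "turn": [0, 0, 0], "jaw": 0},
])

```text
clock: 30.0
tool_pos: [658.6, -181.0, 62.1]
ee_rot: [-0.003, 0.753, 0.658, -0.002]
wrist_force: [-11.3, 3.9, 24.2]
width: 0.0
grasp_force: 12.3
```

Request:
carry_out([
  {"offset": [0, 0, 0], "turn": [0, 0, 0], "jaw": 0},
  {"offset": [0, 0, 0.2], "turn": [0, 0, 0], "jaw": 0.2},
  {"offset": [0, 0, 0.45], "turn": [0, 0, 0], "jaw": 1},
  {"offset": [0, 0, 0.45], "turn": [0, 0, 0], "jaw": 1},
  {"offset": [0, 0, 0.45], "turn": [0, 0, 0], "jaw": 1},
  {"offset": [0, 0, 0.45], "turn": [0, 0, 0], "jaw": 1},
  {"offset": [0, 0, 0.45], "turn": [0, 0, 0], "jaw": 1},
])

```text
clock: 30.7
tool_pos: [659.5, -181.2, 100.0]
ee_rot: [-0.002, 0.753, 0.658, -0.001]
wrist_force: [0.0, 0.1, -0.2]
width: 85.0
grasp_force: 0.0
```

```bash
python3 pots.py
```

```text
30.7 [ 659.5 -181.2  100. ] [ 0.   0.1 -0.2] 84.96209097802046
top 34 [758.1 100.1] [ 3.5 29.4] top 74.4
top 111 [ 658.8 -168.2] [52.7 26.1] top 63.5
top 165 [ 537.5 -159.8] [55.5 40.6] top 70.6
top 152 [ 444.1 -149. ] [33.9 55.7] top 71.0
top 82 [398.8   8.4] [17.6 25.9] top 78.6
scene 138 [ 431.  -253.3] [54.7 36.6] top 70.4
scene 222 [ 443.  -158.4] [54.2 53.4] top 70.1
scene 126 [399.1  10.8] [17.6 26.4] top 74.2
scene 274 [ 541.1 -165.9] [56.5 55.6] top 69.9
scene 303 [ 662.2 -181.4] [54.5 54. ] top 63.0
scene 65 [758.8  99.4] [ 2.4 18. ] top 75.7
```

Request:
carry_out([
  {"offset": [0.01, 0, -0.4], "turn": [0, 0, 0], "jaw": 1},
  {"offset": [0.01, 0, -0.7], "turn": [0, 0, 0], "jaw": 1},
  {"offset": [0.01, 0, -0.83], "turn": [0, 0, 0], "jaw": 1},
  {"offset": [0.01, 0, -0.83], "turn": [0, 0, 0], "jaw": 1},
  {"offset": [0.01, 0, -0.83], "turn": [0, 0, 0], "jaw": 0.5},
  {"offset": [0.01, 0, -0.83], "turn": [0, 0, 0], "jaw": 0.5},
  {"offset": [0.01, 0, -0.83], "turn": [0, 0, 0], "jaw": 0.5},
  {"offset": [0.01, 0, -0.83], "turn": [0, 0, 0], "jaw": 0.5},
])

```text
clock: 31.6
tool_pos: [663.3, -182.2, 21.4]
ee_rot: [0.001, 0.753, 0.658, 0.001]
wrist_force: [-2.4, 0.5, 5.5]
width: 55.8
grasp_force: 63.1
```

Request:
carry_out([
  {"offset": [0, 0, 0.2], "turn": [0, 0, 0], "jaw": 0.5},
  {"offset": [0, 0, 0.5], "turn": [0, 0, 0], "jaw": 0.5},
  {"offset": [0, 0, 0.8], "turn": [0, 0, 0], "jaw": 0.5},
  {"offset": [-0.15, -0.1, 0.8], "turn": [0, 0, 0], "jaw": 0.5},
  {"offset": [-0.4, -0.27, 0.8], "turn": [0, 0, 0], "jaw": 0.5},
  {"offset": [-0.7, -0.47, 0.8], "turn": [0, 0, 0], "jaw": 0.5},
])

```text
clock: 32.2
tool_pos: [592.1, -228.4, 99.3]
ee_rot: [0.001, 0.753, 0.658, 0.0]
wrist_force: [-0.5, 0.1, -3.6]
width: 55.2
grasp_force: 64.8
```

Request:
carry_out([
  {"offset": [-0.3, -0.2, 0], "turn": [0, 0, 0], "jaw": 0.5},
  {"offset": [-0.555, -0.375, 0], "turn": [0, 0, 0], "jaw": 0.5},
  {"offset": [-0.555, -0.375, 0], "turn": [0, 0, 0], "jaw": 0.5},
  {"offset": [-0.555, -0.375, 0], "turn": [0, 0, 0], "jaw": 0.5},
  {"offset": [-0.555, -0.375, 0], "turn": [0, 0, 0], "jaw": 0.5},
])

```text
clock: 32.7
tool_pos: [537.4, -265.9, 99.2]
ee_rot: [0.0, 0.753, 0.658, 0.0]
wrist_force: [0.3, 0.5, -2.2]
width: 55.5
grasp_force: 64.8
```

Request:
carry_out([
  {"offset": [0, 0, -0.25], "turn": [0, 0, 0], "jaw": 0.5},
  {"offset": [0, 0, -0.5], "turn": [0, 0, 0], "jaw": 0.5},
  {"offset": [0, 0, -0.6], "turn": [0, 0, 0], "jaw": 0.5},
  {"offset": [0, 0, -0.6], "turn": [0, 0, 0], "jaw": 0.5},
])

```text
clock: 33.1
tool_pos: [535.6, -264.5, 37.0]
ee_rot: [-0.002, 0.753, 0.658, -0.001]
wrist_force: [-0.6, -0.2, -3.7]
width: 55.3
grasp_force: 65.1
```

Request:
carry_out([
  {"offset": [0, 0, -0.05], "turn": [0, 0, 0], "jaw": 0.5},
  {"offset": [0, 0, -0.09], "turn": [0, 0, 0], "jaw": 0.5},
  {"offset": [0, 0, -0.115], "turn": [0, 0, 0], "jaw": 0.5},
  {"offset": [0, 0, -0.13], "turn": [0, 0, 0], "jaw": 0.5},
  {"offset": [0, 0, -0.13], "turn": [0, 0, 0], "jaw": 0.5},
])

```text
clock: 33.6
tool_pos: [537.3, -266.6, 28.5]
ee_rot: [0.001, 0.753, 0.658, 0.0]
wrist_force: [-3.8, 1.9, 6.0]
width: 55.5
grasp_force: 65.6
```

Request:
carry_out([
  {"offset": [0, 0, 0], "turn": [0, 0, 0], "jaw": 0.9},
  {"offset": [0, 0, 0], "turn": [0, 0, 0], "jaw": 0.9},
  {"offset": [0, 0, 0], "turn": [0, 0, 0], "jaw": 0.9},
  {"offset": [0, 0, 0.3], "turn": [0, 0, 0], "jaw": 0.9},
  {"offset": [0, 0, 0.7], "turn": [0, 0, 0], "jaw": 0.9},
  {"offset": [0, 0, 0.95], "turn": [0, 0, 0], "jaw": 0},
  {"offset": [-0.05, 0.4, 1], "turn": [0, 0, 0], "jaw": 0},
  {"offset": [-0.1, 0.8, 1], "turn": [0, 0, 0], "jaw": 0},
])

```text
clock: 34.4
tool_pos: [528.4, -187.1, 128.5]
ee_rot: [0.002, 0.754, 0.657, 0.001]
wrist_force: [0.2, 0.6, -0.4]
width: 34.1
grasp_force: 0.0
```

Request:
carry_out([
  {"offset": [-0.1, 0.4, 0], "turn": [0, 0, 0], "jaw": 0},
  {"offset": [-0.25, 0.8, 0], "turn": [0, 0, 0], "jaw": 0},
  {"offset": [-0.3, 1, 0], "turn": [0, 0, 0], "jaw": 0},
])

```text
clock: 34.7
tool_pos: [494.4, -83.3, 125.6]
ee_rot: [-0.001, 0.753, 0.658, -0.0]
wrist_force: [-0.6, 0.1, -0.7]
width: 0.2
grasp_force: 0.0
```

Request:
carry_out([
  {"offset": [-0.1, 0.35, 0], "turn": [0, 0, 0], "jaw": 0},
  {"offset": [-0.2, 0.6, 0], "turn": [0, 0, 0], "jaw": 0},
  {"offset": [-0.2, 0.6, 0], "turn": [0, 0, 0], "jaw": 0},
  {"offset": [-0.2, 0.6, 0], "turn": [0, 0, 0], "jaw": 0},
])

```text
clock: 35.1
tool_pos: [476.9, -26.0, 126.3]
ee_rot: [0.001, 0.753, 0.658, 0.0]
wrist_force: [-0.6, -0.3, 0.3]
width: 0.2
grasp_force: 0.0
```

```bash
python3 pots.py; python3 st.py q3; python3 - <<'E'
from h import *
for n in ['top','scene']:
    s,T=snap(n); C=cloud(s,T)
    for d in vision.cut_out(s,'timer_top')[:3]: print(n,d['confidence'],d['box'],np.nanmedian(C[d['mask']],0))
    x,y,z=C[...,0],C[...,1],C[...,2]; m=(x>440)&(x<510)&(abs(y-4)<40)&(z>28)&(z<40)
    print(np.percentile(C[m],[3,50,97],axis=0) if m.any() else 0)
E
```

```text
35.1 [476.9 -26.  126.3] [-0.6 -0.3  0.3] 0.15167154072856215
top 37 [758.6 100.8] [30.7  2.5] top 77.5
top 220 [ 542.1 -166.2] [55.7 52.7] top 70.3
top 244 [ 521.1 -231.8] [55.  54.8] top 70.7
top 86 [ 436.4 -177.7] [19.1 51.5] top 70.8
top 260 [ 435.7 -260.2] [56.6 53.9] top 70.6
scene 215 [ 437.7 -259.3] [53.7 53.8] top 70.2
scene 224 [ 443.  -158.5] [53.1 53.2] top 70.3
scene 125 [397.7  10.8] [23.8 22.4] top 74.7
scene 532 [ 529.8 -199.4] [126.8  56.1] top 70.0
scene 85 [758.6 101.2] [22.3  2.7] top 75.1
35.25 [477.4 -27.1 126.3] [-0.1 -1.1  0.3] -0.47892711731997517 0.0
-160 0.7 -140 4.6 -120 31.5 -100 32.0 -80 32.0 -60 32.1 -40 32.1 -20 14.2 0 30.8 20 31.9 40 31.9 60 31.6 80 32.0 100 30.8 120 29.7 140 1.9 0
scene 0.56 [245.9, 150.5, 266.8, 166.1] [474.64060645   5.49538016  32.26898062]
[[454.61830116 -11.19510079  28.93194573]
 [472.16225235   4.88628933  32.50383599]
 [487.49983961  21.37345286  34.84567151]]
```

View pics/q3.png

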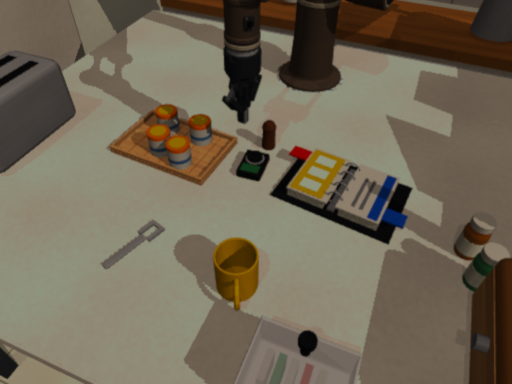

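The picture shows all four pots upright in the tray. The last one, at (178,150), was knocked about 37 mm after I let go, but it is still well inside the tray. Now I'll press the timer button at (472, 4.5).

Request:
carry_out([
  {"offset": [-0.05, 0.31, 0], "turn": [0, 0, 0], "jaw": 0},
  {"offset": [-0.05, 0.31, -0.4], "turn": [0, 0, 0], "jaw": 0},
  {"offset": [-0.05, 0.31, -0.8], "turn": [0, 0, 0], "jaw": 0},
  {"offset": [-0.05, 0.31, -0.8], "turn": [0, 0, 0], "jaw": 0},
])

```text
clock: 35.85
tool_pos: [466.0, 5.1, 41.3]
ee_rot: [-0.005, 0.753, 0.657, -0.004]
wrist_force: [-1.6, -0.5, -0.0]
width: 0.2
grasp_force: 0.0
```

Request:
carry_out([
  {"offset": [0, 0, -0.1], "turn": [0, 0, 0], "jaw": 0},
  {"offset": [0, 0, -0.18], "turn": [0, 0, 0], "jaw": 0},
  {"offset": [0, 0, -0.22], "turn": [0, 0, 0], "jaw": 0},
  {"offset": [0, 0, -0.235], "turn": [0, 0, 0], "jaw": 0},
  {"offset": [0, 0, -0.235], "turn": [0, 0, 0], "jaw": 0},
])

```text
clock: 36.35
tool_pos: [473.4, 4.4, 25.9]
ee_rot: [0.001, 0.753, 0.658, 0.001]
wrist_force: [-5.6, -0.1, 16.2]
width: 0.1
grasp_force: 8.6
```

The button is down (tip z 25.9, 16 N). Now the blue tab: I'll rise and go there.

Request:
carry_out([
  {"offset": [0, 0, 0.4], "turn": [0, 0, 0], "jaw": 0},
  {"offset": [0, 0, 0.8], "turn": [0, 0, 0], "jaw": 0},
  {"offset": [0, 0, 0.98], "turn": [0, 0, 0], "jaw": 0},
  {"offset": [0.05, 0.25, 0.98], "turn": [0, 0, 0], "jaw": 1},
  {"offset": [0.13, 0.65, 0.98], "turn": [0, 0, 0], "jaw": 1},
])

```text
clock: 36.85
tool_pos: [486.6, 69.1, 123.4]
ee_rot: [0.002, 0.755, 0.656, 0.002]
wrist_force: [0.9, -0.0, -0.1]
width: 28.2
grasp_force: 0.0
```

Request:
carry_out([
  {"offset": [0.09, 0.45, 0], "turn": [0, 0, 0], "jaw": 1},
  {"offset": [0.17, 0.9, 0], "turn": [0, 0, 0], "jaw": 1},
  {"offset": [0.2, 1.0, 0], "turn": [0, 0, 0], "jaw": 1},
])

```text
clock: 37.15
tool_pos: [506.5, 173.9, 122.5]
ee_rot: [0.001, 0.752, 0.659, 0.003]
wrist_force: [-0.1, -0.3, 0.1]
width: 72.4
grasp_force: 0.0
```

Request:
carry_out([
  {"offset": [0.09, 0.45, 0], "turn": [0, 0, 0], "jaw": 1},
  {"offset": [0.17, 0.9, 0], "turn": [0, 0, 0], "jaw": 1},
  {"offset": [0.2, 1.0, 0], "turn": [0, 0, 0], "jaw": 1},
])

```text
clock: 37.45
tool_pos: [526.2, 273.7, 122.2]
ee_rot: [0.0, 0.753, 0.659, 0.002]
wrist_force: [0.8, -0.8, 0.5]
width: 85.7
grasp_force: 0.0
```

Request:
carry_out([
  {"offset": [0.09, 0.45, 0], "turn": [0, 0, 0], "jaw": 1},
  {"offset": [0.17, 0.88, 0], "turn": [0, 0, 0], "jaw": 1},
  {"offset": [0.17, 0.88, 0], "turn": [0, 0, 0], "jaw": 1},
  {"offset": [0.17, 0.88, 0], "turn": [0, 0, 0], "jaw": 1},
  {"offset": [0.17, 0.88, 0], "turn": [0, 0, 0], "jaw": 1},
])

```text
clock: 37.95
tool_pos: [541.3, 356.2, 120.5]
ee_rot: [0.0, 0.754, 0.657, -0.001]
wrist_force: [-0.5, -0.3, 0.1]
width: 85.7
grasp_force: 0.0
```

```bash
sed -i 's/w1/w2/; /ring tops/,/^    k=(abs(u)<120/d' c.py; python3 c.py; python3 pots.py
```

```text
blue 3054 [543.5 348.9  32.2] [259.2 198.7] [543.8 347. ] [48.3 41.3] 81.3292007446289
blue 525 [457.2 324.1  32.5] [148.3 245.9] [466.4 345.1] [82. 36.] 60.48366165161133
blue 2609 [527.9 309.2  32.5] [245.6 250. ] [525.6 309.3] [22.3 84.4] 82.41101837158203
[541.3 356.  120.5] [ 1.  -0.1 -0. ] 38.0
38.0 [541.3 356.  120.5] [-0.2  0.4 -0. ] 85.53221344089152
top 37 [758.2 101.4] [ 3.2 27.9] top 75.2
top 227 [ 542.1 -166.6] [56.4 52.6] top 70.5
top 243 [ 521. -232.] [55.2 55.2] top 70.4
top 243 [ 442.4 -159.9] [54.7 54.4] top 70.5
top 250 [ 435.8 -260.3] [56.7 53.9] top 70.3
top 56 [397.6   9.2] [14.7 25.4] top 78.0
scene 215 [ 436.6 -259.1] [53.7 56.3] top 70.1
scene 231 [ 441.5 -159.1] [56.2 54.9] top 70.3
scene 120 [399.3  10.9] [16.5 27.5] top 73.9
scene 529 [ 530.7 -198.6] [126.5  56.2] top 69.9
scene 71 [758.9 100.3] [ 2.2 16.2] top 76.1
```

Request:
carry_out([
  {"offset": [0.015, 0, -0.4], "turn": [0, 0, 0], "jaw": 1},
  {"offset": [0.015, 0, -0.8], "turn": [0, 0, 0], "jaw": 1},
  {"offset": [0.015, 0, -0.95], "turn": [0, 0, 0], "jaw": 1},
  {"offset": [0.015, 0, -0.95], "turn": [0, 0, 0], "jaw": 1},
])

```text
clock: 38.5
tool_pos: [540.5, 355.5, 22.4]
ee_rot: [-0.001, 0.754, 0.657, -0.004]
wrist_force: [0.4, 0.0, -0.1]
width: 84.9
grasp_force: 0.0
```

Request:
carry_out([
  {"offset": [0, 0, -0.1], "turn": [0, 0, 0], "jaw": 1},
  {"offset": [0, 0, -0.18], "turn": [0, 0, 0], "jaw": 1},
  {"offset": [0, 0, -0.18], "turn": [0, 0, 0], "jaw": 0.3},
  {"offset": [0, 0, -0.18], "turn": [0, 0, 0], "jaw": 0.3},
  {"offset": [0, 0, -0.18], "turn": [0, 0, 0], "jaw": 0.3},
  {"offset": [0, 0, -0.18], "turn": [0, 0, 0], "jaw": 0.3},
  {"offset": [0, 0, -0.18], "turn": [0, 0, 0], "jaw": 0.3},
  {"offset": [0, 0, -0.18], "turn": [0, 0, 0], "jaw": 0.3},
])

```text
clock: 39.3
tool_pos: [543.9, 358.2, 8.6]
ee_rot: [0.0, 0.753, 0.658, 0.001]
wrist_force: [0.6, -0.6, 4.6]
width: 34.6
grasp_force: 59.6
```

Good deeper grip, 20 mm above the tips. I'll take the arc slowly.

Request:
carry_out([
  {"offset": [0, -0.008, 0.18], "turn": [0, 0, 0], "jaw": 0.3},
  {"offset": [-0.005, -0.039, 0.356], "turn": [0, 0, 0], "jaw": 0.3},
  {"offset": [-0.012, -0.092, 0.527], "turn": [0, 0, 0], "jaw": 0.3},
  {"offset": [-0.022, -0.167, 0.689], "turn": [0, 0, 0], "jaw": 0.3},
  {"offset": [-0.035, -0.263, 0.84], "turn": [0, 0, 0], "jaw": 0.3},
  {"offset": [-0.05, -0.377, 0.977], "turn": [0, 0, 0], "jaw": 0.3},
  {"offset": [-0.05, -0.377, 0.977], "turn": [0, 0, 0], "jaw": 0.3},
])

```text
clock: 40.0
tool_pos: [538.4, 318.4, 107.1]
ee_rot: [0.001, 0.754, 0.657, 0.0]
wrist_force: [2.8, -0.7, -3.9]
width: 34.8
grasp_force: 64.4
```

Request:
carry_out([
  {"offset": [-0.009, -0.065, 0.065], "turn": [0, 0, 0], "jaw": 0.3},
  {"offset": [-0.017, -0.131, 0.122], "turn": [0, 0, 0], "jaw": 0.3},
  {"offset": [-0.027, -0.204, 0.175], "turn": [0, 0, 0], "jaw": 0.3},
  {"offset": [-0.037, -0.276, 0.224], "turn": [0, 0, 0], "jaw": 0.3},
  {"offset": [-0.037, -0.276, 0.224], "turn": [0, 0, 0], "jaw": 0.3},
])

```text
clock: 40.5
tool_pos: [534.8, 292.3, 128.1]
ee_rot: [0.0, 0.754, 0.657, 0.001]
wrist_force: [4.4, 0.4, -5.2]
width: 34.3
grasp_force: 62.7
```

Request:
carry_out([
  {"offset": [-0.01, -0.08, 0.035], "turn": [0, 0, 0], "jaw": 0.3},
  {"offset": [-0.021, -0.16, 0.07], "turn": [0, 0, 0], "jaw": 0.3},
  {"offset": [-0.032, -0.24, 0.1], "turn": [0, 0, 0], "jaw": 0.3},
  {"offset": [-0.043, -0.325, 0.125], "turn": [0, 0, 0], "jaw": 0.3},
  {"offset": [-0.043, -0.325, 0.125], "turn": [0, 0, 0], "jaw": 0.3},
])

```text
clock: 41.0
tool_pos: [530.8, 261.1, 141.8]
ee_rot: [-0.0, 0.753, 0.658, 0.002]
wrist_force: [1.7, 4.9, 1.5]
width: 34.3
grasp_force: 60.1
```

Request:
carry_out([
  {"offset": [-0.011, -0.085, 0.02], "turn": [0, 0, 0], "jaw": 0.3},
  {"offset": [-0.023, -0.17, 0.035], "turn": [0, 0, 0], "jaw": 0.3},
  {"offset": [-0.035, -0.26, 0.042], "turn": [0, 0, 0], "jaw": 0.3},
  {"offset": [-0.047, -0.35, 0.045], "turn": [0, 0, 0], "jaw": 0.3},
  {"offset": [-0.047, -0.35, 0.045], "turn": [0, 0, 0], "jaw": 0.3},
])

```text
clock: 41.5
tool_pos: [526.3, 225.7, 147.7]
ee_rot: [0.0, 0.753, 0.658, 0.001]
wrist_force: [-0.3, 2.8, 9.0]
width: 33.2
grasp_force: 58.0
```

Still held at 90°. I'll continue over.

Request:
carry_out([
  {"offset": [0, 0, 0.02], "turn": [0, 0, 0], "jaw": 0.3},
  {"offset": [-0.012, -0.088, 0.015], "turn": [0, 0, 0], "jaw": 0.3},
  {"offset": [-0.023, -0.177, 0.01], "turn": [0, 0, 0], "jaw": 0.3},
  {"offset": [-0.035, -0.265, 0], "turn": [0, 0, 0], "jaw": 0.3},
  {"offset": [-0.047, -0.353, -0.02], "turn": [0, 0, 0], "jaw": 0.3},
  {"offset": [-0.047, -0.353, -0.02], "turn": [0, 0, 0], "jaw": 0.3},
])

```text
clock: 42.1
tool_pos: [518.8, 187.8, 141.0]
ee_rot: [-0.001, 0.754, 0.657, -0.002]
wrist_force: [0.6, -0.2, 0.0]
width: 25.6
grasp_force: 0.0
```

Request:
carry_out([
  {"offset": [-0.011, -0.085, -0.025], "turn": [0, 0, 0], "jaw": 0.3},
  {"offset": [-0.022, -0.168, -0.054], "turn": [0, 0, 0], "jaw": 0.3},
  {"offset": [-0.033, -0.25, -0.09], "turn": [0, 0, 0], "jaw": 0.3},
  {"offset": [-0.044, -0.33, -0.13], "turn": [0, 0, 0], "jaw": 0.3},
  {"offset": [-0.044, -0.33, -0.13], "turn": [0, 0, 0], "jaw": 0.3},
])

```text
clock: 42.6
tool_pos: [515.3, 155.4, 128.7]
ee_rot: [-0.0, 0.754, 0.657, -0.001]
wrist_force: [-0.4, -0.2, -0.5]
width: 25.8
grasp_force: 0.0
```

```bash
python3 st.py b1
```

```text
42.65 [515.8 156.1 129.1] [ 0.2 -0.   0.8] 25.869705638131194 0.0
-160 0.7 -140 4.8 -120 31.4 -100 303.4 -80 198.6 -60 297.7 -40 349.2 -20 425.2 0 111.8 20 24.8 40 24.7 60 24.6 80 24.7 100 5.7 120 4.6 140 0.9
```

View pics/b1.png

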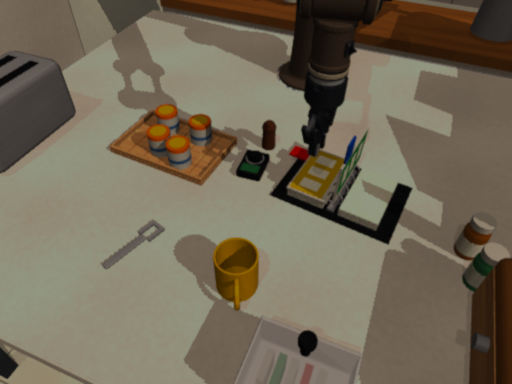

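```bash
cat > ang2.py <<'E'
from h import *
a=np.radians(-7.6); ex=np.array([np.cos(a),np.sin(a)]); ey=np.array([-ex[1],ex[0]])
for n in ['scene','top']:
    s,T=snap(n); C=cloud(s,T); H=cv2.cvtColor(s['image'],cv2.COLOR_RGB2HSV); P=C.reshape(-1,3); h=H.reshape(-1,3)
    q=P[:,:2]-[480,227.5]; u,v=q@ex,q@ey
    k=(abs(u)<85)&(abs(v)<150)&(P[:,2]>60)&(P[:,2]<200)&(h[:,0]>35)&(h[:,0]<130)&(h[:,1]>90)
    print(n,manip.get_obs()['clock'],k.sum(),np.round(np.percentile(v[k],[5,50,95])) if k.any() else '',np.round(np.percentile(P[k,2],[5,50,95])) if k.any() else '',np.degrees(np.median(np.arctan2(P[k,2]-32,v[k]))) if k.any() else '')
E
python3 ang2.py
```

```text
scene 42.7 319 [5. 7. 8.] [ 65. 129. 186.] 85.6565577090942
top 42.75 1 [1. 1. 1.] [115. 115. 115.] 88.99697233255236
```

The blue leaf slipped out at about 87° and stands upright near (352,165). I'll do the same as before: over the top, then push.

Request:
carry_out([
  {"offset": [0, -0.1, 0.45], "turn": [0, 0, 0], "jaw": 0},
  {"offset": [0, -0.1, 0.9], "turn": [0, 0, 0], "jaw": 0},
  {"offset": [0, -0.1, 0.9], "turn": [0, 0, 0], "jaw": 0},
  {"offset": [0.03, 0.3, 0.9], "turn": [0, 0, 0], "jaw": 0},
  {"offset": [0.08, 0.7, 0.9], "turn": [0, 0, 0], "jaw": 0},
])

```text
clock: 43.25
tool_pos: [524.7, 227.3, 220.4]
ee_rot: [0.0, 0.754, 0.657, 0.001]
wrist_force: [0.1, -0.2, 0.6]
width: -0.2
grasp_force: 0.0
```

Request:
carry_out([
  {"offset": [0.04, 0.4, 0], "turn": [0, 0, 0], "jaw": 0},
  {"offset": [0.06, 0.7, 0], "turn": [0, 0, 0], "jaw": 0},
  {"offset": [0.06, 0.7, 0], "turn": [0, 0, 0], "jaw": 0},
  {"offset": [0.06, 0.7, -0.5], "turn": [0, 0, 0], "jaw": 0},
  {"offset": [0.06, 0.7, -0.95], "turn": [0, 0, 0], "jaw": 0},
  {"offset": [0.06, 0.7, -0.95], "turn": [0, 0, 0], "jaw": 0},
])

```text
clock: 43.85
tool_pos: [523.9, 293.5, 117.1]
ee_rot: [-0.002, 0.753, 0.658, -0.008]
wrist_force: [-1.5, -2.0, -0.7]
width: -0.1
grasp_force: 0.0
```

```bash
python3 ang2.py; python3 st.py b2
```

```text
scene 43.9 308 [5. 7. 8.] [ 65. 129. 186.] 85.64831078775589
top 43.95 116 [2. 3. 6.] [118. 158. 187.] 88.5893327142655
44.0 [531.4 296.8 126.2] [ 1.1 -0.5  1.3] 0.19882991213314966 0.0
-160 0.8 -140 4.6 -120 31.1 -100 32.2 -80 32.3 -60 32.2 -40 32.1 -20 14.5 0 111.9 20 25.4 40 298.0 60 321.6 80 347.6 100 376.9 120 439.0 140 1.4
```

View pics/b2.png

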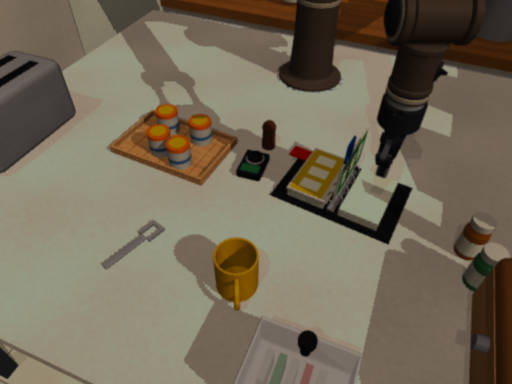

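The gripper, at (383,168), is now on the +y side of the leaf at (352,165). I'll push it over.

Request:
carry_out([
  {"offset": [-0.03, -0.2, 0], "turn": [0, 0, 0], "jaw": 0},
  {"offset": [-0.05, -0.4, 0], "turn": [0, 0, 0], "jaw": 0},
  {"offset": [-0.08, -0.6, 0], "turn": [0, 0, 0], "jaw": 0},
  {"offset": [-0.1, -0.8, 0], "turn": [0, 0, 0], "jaw": 0},
  {"offset": [-0.13, -1.0, 0], "turn": [0, 0, 0], "jaw": 0},
])

```text
clock: 44.5
tool_pos: [519.1, 195.6, 127.9]
ee_rot: [0.001, 0.754, 0.657, 0.003]
wrist_force: [-0.5, 0.6, -0.8]
width: -0.1
grasp_force: 0.2
```

Request:
carry_out([
  {"offset": [0, -0.2, -0.05], "turn": [0, 0, 0], "jaw": 0},
  {"offset": [0, -0.4, -0.15], "turn": [0, 0, 0], "jaw": 0},
  {"offset": [0, -0.6, -0.3], "turn": [0, 0, 0], "jaw": 0},
  {"offset": [0, -0.6, -0.3], "turn": [0, 0, 0], "jaw": 0},
  {"offset": [0, -0.6, -0.3], "turn": [0, 0, 0], "jaw": 0},
])

```text
clock: 45.0
tool_pos: [518.6, 136.1, 96.7]
ee_rot: [0.001, 0.754, 0.657, 0.001]
wrist_force: [0.6, -0.4, -0.1]
width: -0.3
grasp_force: 0.0
```

Request:
carry_out([
  {"offset": [0.2, 0.1, 0.4], "turn": [0, 0, 0], "jaw": 0},
  {"offset": [0.6, 0.2, 0.8], "turn": [0, 0, 0], "jaw": 0},
  {"offset": [1.0, 0.2, 0.9], "turn": [0, 0, 0], "jaw": 0},
  {"offset": [1.0, 0.2, 0.9], "turn": [0, 0, 0], "jaw": 0},
  {"offset": [1.0, 0.2, 0.9], "turn": [0, 0, 0], "jaw": 0},
  {"offset": [1.0, 0.2, 0.9], "turn": [0, 0, 0], "jaw": 0},
  {"offset": [1.0, 0.2, 0.9], "turn": [0, 0, 0], "jaw": 0},
  {"offset": [1.0, 0.2, 0.9], "turn": [0, 0, 0], "jaw": 0},
])

```text
clock: 45.8
tool_pos: [615.8, 156.7, 183.9]
ee_rot: [-0.001, 0.753, 0.658, -0.001]
wrist_force: [-0.0, 0.9, -0.1]
width: -0.2
grasp_force: 0.0
```

```bash
python3 st.py b3; python3 pots.py
```

```text
45.85 [616.1 156.7 184.1] [-0.4  0.7  0.5] -0.07794575152971095 0.0
-160 2.4 -140 33.7 -120 37.8 -100 38.2 -80 38.1 -60 38.3 -40 37.9 -20 14.7 0 12.6 20 24.7 40 24.7 60 24.9 80 24.7 100 5.8 120 4.6 140 0.6 45.85 [616.1 156.7 184.1] [-0.4  0.7  0.5] -0.07794575152971095
top 38 [758.4 100. ] [ 3.1 29.7] top 75.2
top 249 [ 542.2 -166.2] [55.3 52.8] top 71.0
top 257 [ 521.1 -232. ] [54.8 54.8] top 70.4
top 235 [ 441.8 -160.4] [55.2 54.1] top 71.0
top 260 [ 436.6 -260.4] [55.5 55.7] top 70.5
top 79 [398.8   8.4] [25.7 17.6] top 77.6
scene 211 [ 437.1 -259.4] [53.7 53.9] top 70.2
scene 218 [ 441.5 -158.9] [54.5 53.4] top 70.1
scene 123 [399.   11.3] [27.3 17.8] top 74.5
scene 547 [ 530.  -199.1] [127.7  56.6] top 70.1
scene 73 [758.9  98.9] [ 2.1 18.6] top 76.8
```

View pics/b3.png

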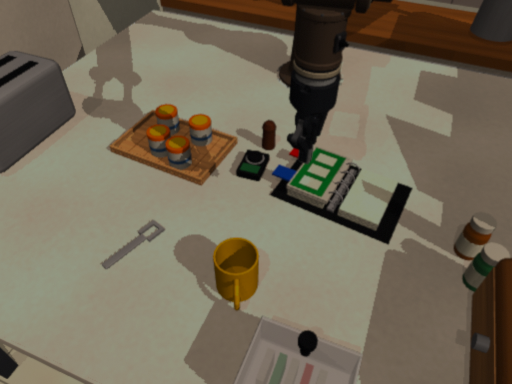

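The picture shows the green face flat on top at (322,175), level at z 38. All four pots are upright in the tray and the arm is clear. I'll hold briefly and hand in.

Request:
carry_out([
  {"offset": [0, 0, 0], "turn": [0, 0, 0], "jaw": 0},
  {"offset": [0, 0, 0], "turn": [0, 0, 0], "jaw": 0},
  {"offset": [0, 0, 0], "turn": [0, 0, 0], "jaw": 0},
  {"offset": [0, 0, 0], "turn": [0, 0, 0], "jaw": 0},
  {"offset": [0, 0, 0], "turn": [0, 0, 0], "jaw": 0},
])

```text
clock: 46.45
tool_pos: [617.3, 156.7, 184.7]
ee_rot: [0.0, 0.753, 0.658, -0.0]
wrist_force: [0.1, -0.6, -0.6]
width: -0.3
grasp_force: 0.0
```

```bash
python3 -c "
from plant import manip; print(manip.sign_off())"
```

```text
the job is handed in; nothing more can be done
None
```

I handed the job in at 46 s with every step done in order: red leaf over, all four lids pressed and pots upright in the tray, timer button down, blue leaf over onto the red; the hand-in returned no verdict.

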